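# Scrub, pack and hang up the bar's cleaning pail

## Task

Closing time at the coffee bar: scrub out the little steel pail with the long brush, at least two full strokes right down to the bottom and back up nearly to the rim, and stand the brush back in its pot. Then pack every tub, tin, jar and canister of the cleaning kit upright into the pail, spread evenly so that it hangs level. With the pail still standing on the bench lift its folded bail upright, then hang the pail by the bail on the double hook over the drip tray and let go, without disturbing the glass, the tamper or the milk jug.

Things in the scene. Friction and masses are not known exactly. Their poses are not given: they have to be found in the camera images.
- pail_mid (a point): Small round stainless steel pail, open at the top, standing on the bench: 180 mm across the rim, 166 mm at the foot, 85 mm high, wall 3 mm, bottom 4 mm thick, 0.42 kg. Point on its axis half-way up (42.5 mm above the underside, 38.5 mm above the inner floor). z is up its axis, y along the bail's hinge line; the folded bail lies on its -x side, roughly towards the robot.
- bail (a joint): Angle of the pail's swing bail about its hinge line, which runs along the pail's y through the pail's axis 30.5 mm above pail_mid: 0 = folded, sticking out level on the pail's -x side; 1.57 = upright; 3.14 = folded to the other side. The ears are stiff: the bail stays where it is left (about 0.06 N m moves it).
- bail_grip (a point): Centre of the dark wooden grip on the bail: a cylinder 18 mm thick and 56 mm long along the hinge direction, 115 mm from the hinge line. To either side the bare 6 mm wire runs on straight, out to 64 mm from the grip's centre, then bends to the two ears (191 mm apart). With the bail upright the grip is 188 mm above the pail's underside.
- brush_mid (a point): Long round brush, 190 mm, 0.13 kg, standing head down in its pot: black bristle head 100 mm across (hard core 84 mm), 72 mm long with a flat foot, then a round wooden handle 18 mm thick up to the top. Point on its axis 95 mm above the foot; z points from the head up the handle.
- brush_foot (a point): Centre of the flat foot of the brush head (the end that goes down into the pail), 190 mm below the top of the handle.
- pot_in (a point): Centre of the inner floor of the brush pot, a white open pot fixed to the bench: inside 112 mm wide, 120 mm outside, 60 mm high; the floor is 5 mm above the bench.
- hook_seat (a point): Double hook over the drip tray: two 8 mm steel prongs, 42 mm to either side of this point (along y), open upwards, reaching from a cross rail to this point's -x (the robot's side). The point is where the centre of the bail's grip rests when the bail's wire lies in both prongs. The upturned prong ends stand 32 mm in front (-x) of it and 22 mm above it. The rail is 75 mm behind (+x) and 15 mm above.
- stand: Steel drip tray with the hook, fixed to the bench; origin on the bench straight below hook_seat (250 mm), same axes. Grated tray 220 mm (x) by 250 mm (y), 38 mm high, centred on the origin. Two 12 mm posts 75 mm behind (+x) and 115 mm to either side (y) carry the rail, 265 mm above the bench.
- tub_mid (a point): Cleaning kit: white plastic tub with a black ribbed screw lid, squat and round, 56 mm in diameter, 54 mm high, about 0.11 kg, standing upright on the bench. The point is at its centre, half-way up; z is its axis. May be absent.
- tin_mid (a point): Cleaning kit: bare steel shaker tin with a domed, pierced top, squat and round, 56 mm in diameter, 60 mm high, about 0.11 kg, standing upright on the bench. The point is at its centre, half-way up; z is its axis. May be absent.
- jar_mid (a point): Cleaning kit: amber glass jar with a black ribbed screw lid, squat and round, 56 mm in diameter, 56 mm high, about 0.11 kg, standing upright on the bench. The point is at its centre, half-way up; z is its axis. May be absent.
- canister_mid (a point): Cleaning kit: grey plastic canister with a white ribbed screw lid, squat and round, 56 mm in diameter, 58 mm high, about 0.11 kg, standing upright on the bench. The point is at its centre, half-way up; z is its axis. May be absent.
- pail: The same pail as pail_mid; origin at the centre of its underside, same axes.
- glass_mid (a point): Bystander: an empty espresso glass, 68 mm across, 75 mm high; its centre.
- tamper_mid (a point): Bystander: a coffee tamper standing on its base, 58 mm across, 88 mm high; its centre.
- jug_mid (a point): Bystander: a steel milk jug with a handle, 84 mm across, 100 mm high; its centre.

How it is judged:
By the outcome, as a careful person would: the job done as asked, in the order asked, and still so for the second after the job is handed in, with the robot touching nothing.
Of tub, tin, jar, canister only 2 to 3 are there at a start; the rules pass over those that are not, and their reading is None.
At some moment in a run one of tub, tin, jar, canister may be knocked a few centimetres aside while the robot is not near it.
It also fails if it takes over 208 s, if anything falls off the work surface, if the arm or the gripper's body presses on something with over 40 N, if the wrist force passes 120 N, or if a joint passes its speed limit or range.

## Robot

A 6-joint arm with a two-finger parallel gripper is mounted at the origin on the work surface. World frame = base frame: x ahead of the robot, y to its left, z up, the work surface at z = 0. Lengths are in m, angles in rad, forces in N, time in s.
With the tool pointing down it reaches from about 0.35 to 0.975 m from the base axis. Payload 4.9 kg.
Tool frame: the origin (TCP) lies on the centre line of the jaws, within the pads' length; the fingertips stand 25 mm ahead of it and the grasp point (between the pads) lies 6 mm ahead of it; z points along the fingers, y is the line along which they close (so a half turn about z gives the same grasp; the last joint's range is limited). The gripper opens to 85 mm and grips with 20 to 120 N. Pads are 22 mm wide; open, the fingers measure 114 mm over their backs; the gripper's body (76 mm by 85 mm) begins 54 mm behind the grasp point. The pads swing forward as they close: fully open they stand 13 mm farther back than shut.
Start: joints at [1.079, 0.053, 1.613, -0, 1.476, -0.119], TCP at [0.228, 0.582, 0.256] pointing down, gripper open.
Joint ranges: [-3.01, 3.01], [-1.01, 2.22], [0.06, 2.58], [-1.02, 4.17], [0.09, 2.62], [-3.14, 3.14]. Speed limits (rad/s): [2.57, 2.57, 3.14, 3.14, 3.14, 3.14].

## Interface

Orientations are given as a unit quaternion [w, x, y, z].
In Python, from plant import state, grab_frame, get_calibration, job gives the robot as it stands. The module is installed in compiled form; this text tells all that it offers.
- The arm moves only by the tool move_arm, never from a script. Its argument "targets" is a list that holds one entry, the list of rows, each a list of 5 numbers: the opening in per cent of the stroke, from 0 (shut) to 100 (fully open), then the shift along the tool's x, y, z as a fraction of full scale, then the turn about the tool's z as a fraction of full scale. A call has 1 to 5 rows; each row shifts and turns the commanded pose from where the row before left it, along the tool's axes as they then stand; what a row does not reach is not made up. Full scale, the value 1, is 0.6 m for a shift and 6 degrees for a turn. A row lasts 1/12 s, in which the tool goes at most 41.7 mm and 7.16 degrees, less where a joint would pass 70% of its speed; a pose out of reach is approached as far as the arm can. A call with a number of a shift or a turn outside -1 to 1 is refused whole. A call with a gripper value outside its range is refused whole. The fingers move at their own pace and stop on an object; the grip force is fixed at half the most. Time passes only in rows, so rows that do not move let the fingers close. It gives the time, the measured TCP pose, the force, the opening and the grip force at its end, in the units of the state.
- state(): the state, without advancing time (a new reading comes with each control period).
- grab_frame(name): name is "side" or "top" or "wrist"; returns the picture (480x640x3 uint8, red, green, blue); there is no depth.
- get_calibration(name): a dict with "vertical_fov" (degrees; the focal length in pixels is half the picture's height over the tangent of half this angle, whatever the lens; pixels are square), "cx", "cy" (the principal point, pixels), "dist_coeffs" ([k1, k2, p1, p2, k3] as OpenCV has them; the pictures are not rectified), "R" (3x3) and "t" (3): a world point X has camera coordinates R X + t. Camera axes: x right, y down, z forward; pixel columns grow to the right and rows downward; lengths in m; the calibration is good to about 2 mm. A picture is of the moment at which its call begins: read the wrist's pose just before it. get_calibration takes no time and is no camera call; for the wrist camera it gives the pose at the moment of the call.
- job.job_done(): hands the job in; it is judged then, once.
The state is a dict: "time": time; "joint_pos": joint angles; "joint_vel": joint speeds; "joint_efforts": joint torques, N m; "tool_pos": TCP position; "tool_rot": TCP orientation; "contact_force": force on the tool from outside, world axes, zero at the start; "ft_torque": the same for the moment, N m; "gripper_width": opening from 0.0 (shut) to 1.0 (fully open); "grasp_force": force on a finger pad.
Only numpy, scipy, OpenCV 4.12 (cv2) and the standard library are available. Lean on these libraries where they do the work, as an engineer would, in place of code of your own. Each camera call takes 0.05 s, during which the arm holds its last target. There are 200 camera calls.

## Working session

There is one attempt and no reset: what is moved stays moved. The work goes in short steps, Python scripts to look and compute and a tool call to move; the robot and the scene stay as the last step left them, time stands still between calls to the robot, and variables do not carry over. Pictures are saved under pics/ and viewed, at most 14 in all, crops included, and the job is handed in when it is done.

Besides the shell and the picture viewer there is one more tool, called after ">>>" as name(argument=value, ...), one argument or row to a line, values as JSON. move_arm: Moves the arm, as the interface text tells. Shift numbers are shares of 0.6 m and turn numbers shares of 6 degrees, none past 1 either way. Its arguments: {"type":"object","properties":{"targets":{"type":"array"}},"required":["targets"]}

```bash
mkdir -p pics; cat > h.py <<'E'
import numpy as np, cv2
from plant import state, grab_frame, get_calibration, job
def K(c):
    f=240/np.tan(np.radians(c["vertical_fov"])/2)
    return np.array([[f,0,c["cx"]],[0,f,c["cy"]],[0,0,1.]])
def ray(c,uv):
    p=cv2.undistortPoints(np.array(uv,float).reshape(-1,1,2),K(c),np.array(c["dist_coeffs"],float))[:,0]
    R=np.array(c["R"]);t=np.array(c["t"])
    d=np.c_[p,np.ones(len(p))]@R
    return -R.T@t,d
def plane(c,uv,z):
    o,d=ray(c,uv); return o+d*((z-o[2])/d[:,2])[:,None]
def proj(c,X):
    R=np.array(c["R"]);t=np.array(c["t"],float)
    return cv2.projectPoints(np.array(X,float).reshape(-1,1,3),cv2.Rodrigues(R)[0],t,K(c),np.array(c["dist_coeffs"],float))[0][:,0]
def snap(n,f):
    c=get_calibration(n);im=grab_frame(n);cv2.imwrite("pics/"+f,im[:,:,::-1]);return c,im
E
python3 - <<'E'
from h import *
np.set_printoptions(precision=3,suppress=True)
print(state())
for n in("top","side","wrist"):
    c,im=snap(n,n+"0.png");print(n,c)
E
```

```text
{'time': 0.0, 'joint_pos': array([ 1.079,  0.053,  1.614, -0.   ,  1.476, -0.119]), 'joint_vel': array([-0.001, -0.001, -0.   ,  0.001,  0.001, -0.   ]), 'joint_efforts': array([ -0.001, -39.369, -37.017,  -0.   ,   0.007,  -0.   ]), 'tool_pos': array([0.227, 0.582, 0.255]), 'tool_rot': array([-0.   ,  0.185,  0.983, -0.001]), 'contact_force': array([ 0.013,  0.573, -0.331]), 'ft_torque': array([ 0.023, -0.017,  0.004]), 'grasp_force': 0.0, 'gripper_width': 0.9984327243670539}
top {'vertical_fov': 56.69174492224359, 'cx': 321.518031118413, 'cy': 244.51870667928532, 'dist_coeffs': array([-0.067,  0.   ,  0.   ,  0.   ,  0.   ]), 'R': array([[-0.009, -1.   , -0.02 ],
       [-0.989,  0.012, -0.149],
       [ 0.149,  0.019, -0.989]]), 't': array([0.036, 0.608, 0.992])}
side {'vertical_fov': 54.84028008450715, 'cx': 315.4881754381555, 'cy': 234.79718858853045, 'dist_coeffs': array([-0.009,  0.   ,  0.   ,  0.   ,  0.   ]), 'R': array([[ 0.719, -0.695,  0.002],
       [-0.45 , -0.468, -0.76 ],
       [ 0.529,  0.546, -0.65 ]]), 't': array([-0.412,  0.391,  0.814])}
wrist {'vertical_fov': 61.63334715557238, 'cx': 321.31029511192617, 'cy': 238.41833097866513, 'dist_coeffs': array([-0.009,  0.   ,  0.   ,  0.   ,  0.   ]), 'R': array([[ 0.364,  0.931, -0.   ],
       [ 0.9  , -0.352,  0.257],
       [ 0.239, -0.094, -0.966]]), 't': array([-0.624, -0.033,  0.376])}
```

View pics/top0.png

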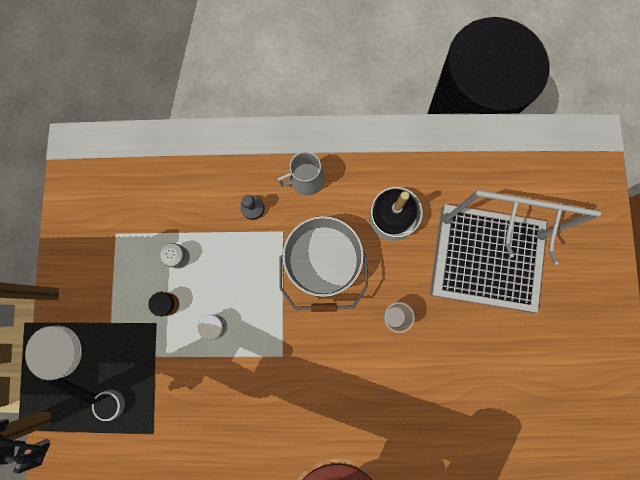

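View pics/side0.png

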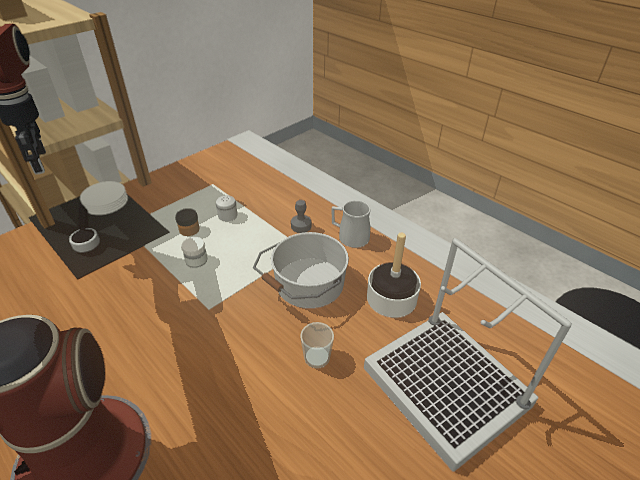

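```bash
python3 - <<'E'
import cv2,numpy as np
t=cv2.imread("pics/top0.png");s=cv2.imread("pics/side0.png")
def cr(im,x,y,w=133,h=100): 
    p=cv2.resize(im[y:y+h,x:x+w],(400,300),interpolation=cv2.INTER_CUBIC)
    for k in range(0,w,20): cv2.putText(p,str(x+k),(k*3,8),0,.3,(0,0,255),1); cv2.line(p,(k*3,0),(k*3,3),(0,0,255),1)
    for k in range(0,h,20): cv2.putText(p,str(y+k),(0,k*3+4),0,.3,(0,0,255),1)
    return p
o=np.vstack([np.hstack([cr(t,475,180),cr(s,435,230)]),np.hstack([cr(t,270,215),cr(t,360,170)])])
cv2.imwrite("pics/a.png",o)
E
```

```text
(no output)
```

View pics/a.png

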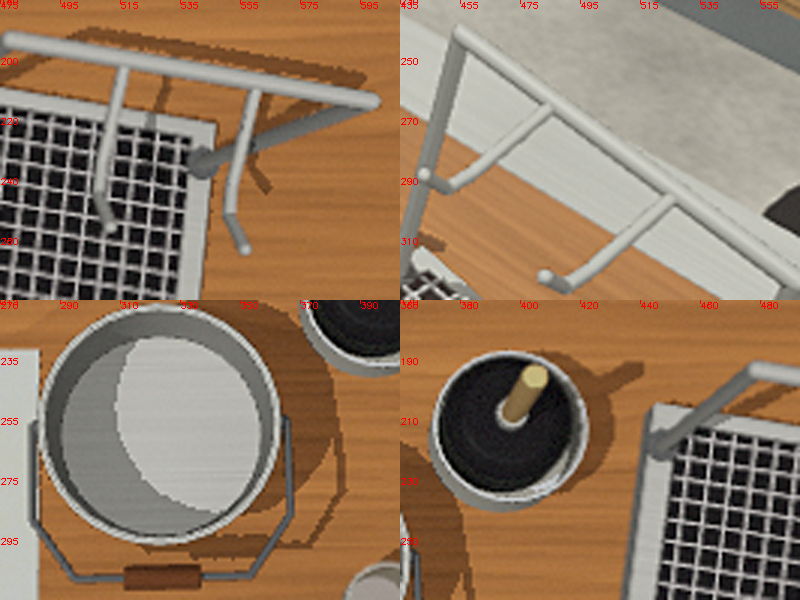

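```bash
python3 - <<'E'
from h import *
np.set_printoptions(precision=4,suppress=True)
ct,cs=get_calibration("top"),get_calibration("side")
def tri(a,b):
    o1,d1=ray(ct,[a]);o2,d2=ray(cs,[b]);d1=d1[0];d2=d2[0]
    A=np.c_[d1,-d2];s=np.linalg.lstsq(A,o2-o1,rcond=None)[0]
    p,q=o1+s[0]*d1,o2+s[1]*d2;return (p+q)/2,np.linalg.norm(p-q)*1e3
for n,a,b in[("railL",(477,193.5),(455,240)),("railR",(600.3,213.5),(569,323)),("tipL",(512,256),(443,288)),("tipR",(556.7,263.3),(483.3,321.7)),
 ("joinL",(516.5,203.5),(485,265.5)),("joinR",(560.5,211),(527,296)),("handle",(405.3,195.3),(401,234.5))]:
    print(n,*tri(a,b))
for n,uv,z in[("pail",(323.5,256.3),.085),("grip",(324,307.3),.073),("handletop",(405.3,195.3),.195),("pot",(396.5,212.2),.06),("collar",(397.7,207.3),.077),
 ("railL",(477,193.5),.265),("railR",(600.3,213.5),.265),("tipL",(512,256),.272),("tipR",(556.7,263.3),.272),
 ("tin",(173,254),.06),("jar",(161,303),.056),("can",(210,326.5),.058),("glass",(399,316),.075),("tamper",(249,202),.088),("jug",(306,163),.1),
 ("trayFL",(432.5,295),.038),("trayFR",(537.5,311),.038),("trayBL",(447,206),.038),("trayBR",(548,222),.038)]:
    print(n,plane(ct,[uv],z)[0])
E
```

```text
railL [ 0.6686 -0.2658  0.269 ] 3.2848614841648867
railR [ 0.6268 -0.4952  0.2725] 0.4913072524954502
tipL [ 0.5496 -0.3209  0.2725] 1.3397416761892507
tipR [ 0.5351 -0.4031  0.2724] 1.3277994627855456
joinL [ 0.6489 -0.3391  0.2687] 3.195751581442386
joinR [ 0.6344 -0.4227  0.2684] 4.581670850332834
handle [ 0.6837 -0.1427  0.1983] 0.5036361804697799
pail [0.5758 0.025  0.085 ]
grip [0.4629 0.0252 0.073 ]
handletop [ 0.6847 -0.1435  0.195 ]
pot [ 0.6801 -0.1452  0.06  ]
collar [ 0.6877 -0.1457  0.077 ]
railL [ 0.6684 -0.2659  0.265 ]
railR [ 0.6282 -0.4997  0.265 ]
tipL [ 0.5491 -0.3205  0.272 ]
tipR [ 0.5347 -0.4027  0.272 ]
tin [0.588  0.3754 0.06  ]
jar [0.475  0.4008 0.056 ]
can [0.4215 0.2844 0.058 ]
glass [ 0.442  -0.1407  0.075 ]
tamper [0.7021 0.1938 0.088 ]
jug [0.7885 0.0627 0.1   ]
trayFL [ 0.4886 -0.2253  0.038 ]
trayFR [ 0.4479 -0.4689  0.038 ]
trayBL [ 0.6988 -0.2696  0.038 ]
trayBR [ 0.6575 -0.511   0.038 ]
```

Top/side views: tin (173,254), jar (161,303) and canister (210,327) are present and there is no tub. Pail rim is centred at (323,256), bail grip (324,307), brush handle top (405,195) and prong tips (512,256) and (557,263). Now moving towards the brush.

>>> move_arm(
  targets=[
    [[50,0,0,-0.02,-0.89],[50,0,0,-0.02,-0.89],[50,0,0,-0.01,-0.89],[50,0,0,0,-0.88],[50,0,0,0,0]],
  ],
)

```text
time: 0.57
tool_pos: [0.2277, 0.5822, 0.2867]
tool_rot: [0.0, -0.0, 1.0, 0.0]
contact_force: [0.0, -0.6, 0.8]
gripper_width: 0.501
grasp_force: 0.0
```

>>> move_arm(
  targets=[
    [[50,-0.03,-0.048,0,0],[50,-0.03,-0.048,0,0],[50,-0.03,-0.048,0,0],[50,-0.03,-0.048,0,0],[50,-0.03,-0.048,0,0]],
  ],
)

```text
time: 0.98
tool_pos: [0.3177, 0.4364, 0.2855]
tool_rot: [-0.0, 0.002, 1.0, -0.0]
contact_force: [1.0, -0.1, -0.1]
gripper_width: 0.5
grasp_force: 0.0
```

>>> move_arm(
  targets=[
    [[50,-0.03,-0.048,0,0],[50,-0.03,-0.048,0,0],[50,-0.03,-0.048,0,0],[50,-0.03,-0.048,0,0],[50,-0.03,-0.048,0,0]],
  ],
)

```text
time: 1.4
tool_pos: [0.4076, 0.2922, 0.2857]
tool_rot: [-0.0, 0.002, 1.0, -0.0]
contact_force: [0.5, 1.2, -0.6]
gripper_width: 0.502
grasp_force: 0.0
```

>>> move_arm(
  targets=[
    [[50,-0.03,-0.048,0,0],[50,-0.03,-0.048,0,0],[50,-0.03,-0.048,0,0],[50,-0.03,-0.048,0,0],[50,-0.03,-0.048,0,0]],
  ],
)

```text
time: 1.82
tool_pos: [0.4975, 0.1481, 0.2857]
tool_rot: [-0.0, 0.002, 1.0, -0.0]
contact_force: [-0.1, 0.3, -0.3]
gripper_width: 0.501
grasp_force: 0.0
```

>>> move_arm(
  targets=[
    [[50,-0.03,-0.048,0,0],[50,-0.03,-0.048,0,0],[50,-0.03,-0.048,0,0],[50,-0.03,-0.048,0,0],[50,-0.03,-0.048,0,0]],
  ],
)

```text
time: 2.23
tool_pos: [0.5873, 0.0041, 0.2855]
tool_rot: [-0.001, 0.002, 1.0, 0.0]
contact_force: [0.2, 0.8, 1.2]
gripper_width: 0.501
grasp_force: 0.0
```

>>> move_arm(
  targets=[
    [[50,-0.03,-0.048,0,0],[50,-0.03,-0.048,0,0],[50,-0.03,-0.048,0,0],[50,-0.02,-0.03,0,0],[50,0,0,0,0]],
  ],
)

```text
time: 2.65
tool_pos: [0.6539, -0.1025, 0.2847]
tool_rot: [-0.001, 0.004, 1.0, -0.0]
contact_force: [-0.5, -0.2, -0.8]
gripper_width: 0.507
grasp_force: 0.0
```

>>> move_arm(
  targets=[
    [[50,-0.025,-0.034,0,0],[50,-0.025,-0.034,0,0],[50,0,0,0.03,0],[50,0,0,0.05,0],[50,0,0,0.05,0]],
  ],
)

```text
time: 3.07
tool_pos: [0.6834, -0.1395, 0.2085]
tool_rot: [0.001, 0.002, 1.0, -0.0]
contact_force: [0.4, -0.5, -0.2]
gripper_width: 0.496
grasp_force: 0.0
```

>>> move_arm(
  targets=[
    [[50,0,0,0.03,0],[50,0,0,0.02,0],[50,0,0,0,0],[10,0,0,0,0],[10,0,0,0,0]],
  ],
)

```text
time: 3.48
tool_pos: [0.6837, -0.1397, 0.1804]
tool_rot: [0.001, 0.001, 1.0, -0.0]
contact_force: [0.8, -0.5, 0.8]
gripper_width: 0.228
grasp_force: 0.2
```

>>> move_arm(
  targets=[
    [[10,0,0,0,0],[5,0,0,0,0],[5,0,0,0,0],[5,0,0,0,0],[5,0,0,0,0]],
  ],
)

```text
time: 3.9
tool_pos: [0.6836, -0.1399, 0.1802]
tool_rot: [0.001, 0.001, 1.0, -0.0]
contact_force: [-1.3, -0.5, 5.0]
gripper_width: 0.193
grasp_force: 59.0
```

>>> move_arm(
  targets=[
    [[5,0,0,-0.03,0],[5,0,0,-0.05,0],[5,0,0,-0.05,0],[5,0,0,-0.05,0],[5,0,0,-0.02,0]],
  ],
)

```text
time: 4.32
tool_pos: [0.6841, -0.14, 0.3034]
tool_rot: [0.003, 0.001, 1.0, -0.001]
contact_force: [0.9, -0.0, 0.2]
gripper_width: 0.192
grasp_force: 58.6
```

>>> move_arm(
  targets=[
    [[5,0.03,0.046,0,0],[5,0.03,0.046,0,0],[5,0.03,0.046,0,0],[5,0.03,0.046,0,0],[5,0.03,0.046,0,0]],
  ],
)

```text
time: 4.73
tool_pos: [0.5915, -0.0004, 0.2965]
tool_rot: [-0.001, 0.001, 1.0, 0.0]
contact_force: [-1.0, 0.3, -0.4]
gripper_width: 0.196
grasp_force: 58.8
```

>>> move_arm(
  targets=[
    [[5,0.028,0.045,0,0],[5,0,0,0,0],[5,0,0,0.03,0],[5,0,0,0,0],[5,0,0,0,0]],
  ],
)

```text
time: 5.15
tool_pos: [0.5753, 0.0253, 0.278]
tool_rot: [-0.002, 0.001, 1.0, 0.0]
contact_force: [1.3, 0.1, -1.5]
gripper_width: 0.193
grasp_force: 58.8
```

```bash
python3 - <<'E'
from h import *
a=snap("top","t1.png")[1];b=snap("side","s1.png")[1]
cv2.imwrite("pics/b.png",np.hstack([cv2.resize(a[140:380,230:430],(400,480)),cv2.resize(b[120:360,200:420],(400,436))[:480] if 0 else cv2.resize(b[120:360,200:400],(400,480))])[:,:,::-1])
E
```

```text
(no output)
```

View pics/b.png

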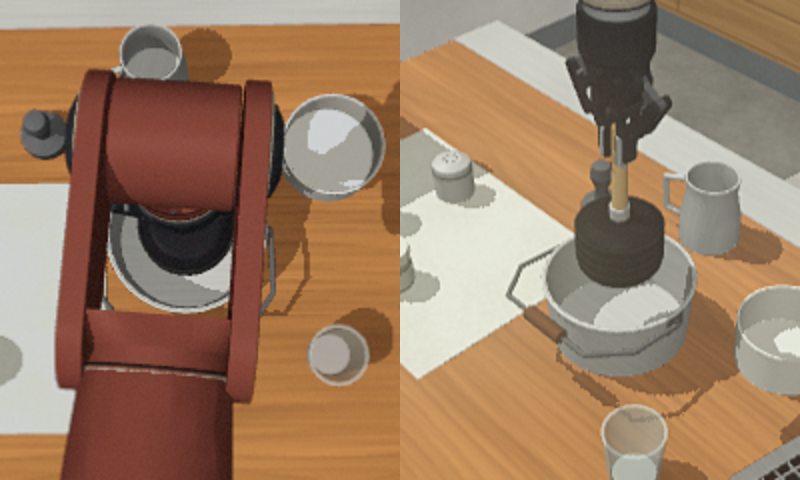

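The brush hangs upright over the pail: side crop head at about (620,240), pail rim around it. The pot stands empty beside it. Scrubbing down.

>>> move_arm(
  targets=[
    [[5,0,0,0.05,0],[5,0,0,0.05,0],[5,0,0,0.04,0],[5,0,0,0.015,0],[5,0,0,0,0]],
  ],
)

```text
time: 5.67
tool_pos: [0.5749, 0.0252, 0.1844]
tool_rot: [-0.003, 0.001, 1.0, 0.0]
contact_force: [-0.6, -0.1, -1.8]
gripper_width: 0.199
grasp_force: 58.9
```

>>> move_arm(
  targets=[
    [[5,0,0,0.005,0],[5,0,0,0.005,0],[5,0,0,0.002,0],[5,0,0,0,0],[5,0,0,0,0]],
  ],
)

```text
time: 6.08
tool_pos: [0.5768, 0.0255, 0.1812]
tool_rot: [0.001, 0.001, 1.0, -0.0]
contact_force: [-0.0, -0.3, -0.6]
gripper_width: 0.191
grasp_force: 58.9
```

>>> move_arm(
  targets=[
    [[5,0,0,0.005,0],[5,0,0,0,0],[5,0,0,0,0],[5,0,0,0,0],[5,0,0,0,0]],
  ],
)

```text
time: 6.5
tool_pos: [0.5772, 0.0253, 0.1791]
tool_rot: [0.001, 0.001, 1.0, -0.0]
contact_force: [-1.1, -1.7, 5.6]
gripper_width: 0.194
grasp_force: 59.4
```

>>> move_arm(
  targets=[
    [[5,0,0,0.005,0],[5,0,0,0,0],[5,0,0,0,0],[5,0,0,0,0],[5,0,0,0,0]],
  ],
)

```text
time: 6.92
tool_pos: [0.5781, 0.0252, 0.1792]
tool_rot: [0.003, 0.0, 1.0, -0.0]
contact_force: [-3.9, -1.1, 16.3]
gripper_width: 0.195
grasp_force: 60.7
```

>>> move_arm(
  targets=[
    [[5,0,0,-0.045,0],[5,0,0,-0.045,0],[5,0,0,-0.043,0],[5,0,0,0,0],[5,0,0,0,0]],
  ],
)

```text
time: 7.33
tool_pos: [0.5772, 0.0255, 0.2558]
tool_rot: [0.002, 0.0, 1.0, -0.0]
contact_force: [-0.0, 0.1, -1.6]
gripper_width: 0.188
grasp_force: 59.0
```

>>> move_arm(
  targets=[
    [[5,0,0,0.045,0],[5,0,0,0.045,0],[5,0,0,0.03,0],[5,0,0,0.01,0],[5,0,0,0,0]],
  ],
)

```text
time: 7.75
tool_pos: [0.5762, 0.0251, 0.1757]
tool_rot: [-0.0, 0.001, 1.0, -0.0]
contact_force: [0.8, -0.3, 5.3]
gripper_width: 0.192
grasp_force: 59.6
```

>>> move_arm(
  targets=[
    [[5,0,0,-0.045,0],[5,0,0,-0.045,0],[5,0,0,-0.04,0],[5,0,0,0,0],[5,0,0,0,0]],
  ],
)

```text
time: 8.17
tool_pos: [0.5763, 0.0255, 0.2535]
tool_rot: [0.0, 0.001, 1.0, -0.0]
contact_force: [0.0, 0.6, -1.3]
gripper_width: 0.191
grasp_force: 59.1
```

>>> move_arm(
  targets=[
    [[5,0,0,0.045,0],[5,0,0,0.045,0],[5,0,0,0.03,0],[5,0,0,0.01,0],[5,0,0,0,0]],
  ],
)

```text
time: 8.58
tool_pos: [0.5752, 0.0259, 0.174]
tool_rot: [-0.002, 0.001, 1.0, 0.0]
contact_force: [0.6, 0.7, 5.0]
gripper_width: 0.193
grasp_force: 59.5
```

>>> move_arm(
  targets=[
    [[5,0,0,-0.045,0],[5,0,0,-0.045,0],[5,0,0,-0.04,0],[5,0,0,0,0],[5,0,0,0,0]],
  ],
)

```text
time: 9.0
tool_pos: [0.576, 0.0255, 0.2526]
tool_rot: [-0.0, 0.001, 1.0, 0.0]
contact_force: [-0.4, 0.2, -1.5]
gripper_width: 0.194
grasp_force: 59.0
```

```bash
python3 - <<'E'
from h import *
np.set_printoptions(precision=4,suppress=True)
c,im=snap("top","t2.png")
# pot rim, inner ellipse: bright/gray pot vs wood by saturation
hsv=cv2.cvtColor(im,cv2.COLOR_RGB2HSV)
m=(hsv[...,1]<60).astype(np.uint8); m[:,:365]=0;m[:,428:]=0;m[:180]=0;m[245:]=0
cs=max(cv2.findContours(m,0,2)[0],key=cv2.contourArea);print(cv2.boundingRect(cs),cv2.fitEllipse(cs))
print(plane(c,[cv2.fitEllipse(cs)[0]],.06), plane(c,[(396.5,212.2)],.06))
cv2.imwrite("pics/c.png",cv2.resize(im[170:250,360:440],(640,640))[:600,:,::-1])
E
```

```text
(365, 187, 58, 54) ((393.8323669433594, 213.1614532470703), (51.947547912597656, 56.117584228515625), 76.83734893798828)
[[ 0.6779 -0.1389  0.06  ]] [[ 0.6801 -0.1452  0.06  ]]
```

View pics/c.png

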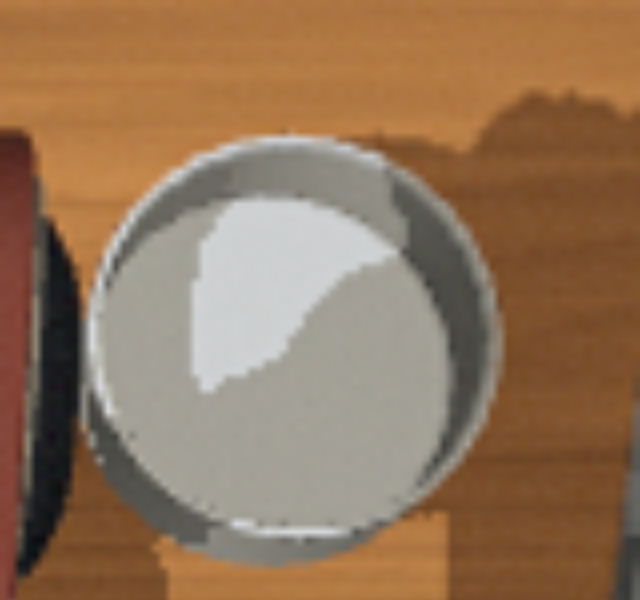

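Pot rim spans x 370.8–422.8 and y 187–237, so its centre is (396.8,212), matching the earlier estimate of (0.680,-0.145). Returning the brush.

>>> move_arm(
  targets=[
    [[5,0,0,-0.04,0],[5,0,0,-0.03,0],[5,0,0,0,0],[5,-0.02,-0.032,0,0],[5,-0.03,-0.048,0,0]],
  ],
)

```text
time: 9.47
tool_pos: [0.6049, -0.0209, 0.2927]
tool_rot: [-0.002, -0.001, 1.0, 0.001]
contact_force: [0.8, 0.4, -1.0]
gripper_width: 0.194
grasp_force: 59.0
```

>>> move_arm(
  targets=[
    [[5,-0.03,-0.048,0,0],[5,-0.03,-0.048,0,0],[5,-0.03,-0.048,0,0],[5,-0.03,-0.048,0,0],[5,-0.005,-0.007,0,0]],
  ],
)

```text
time: 9.88
tool_pos: [0.6814, -0.1464, 0.2904]
tool_rot: [-0.003, 0.003, 1.0, -0.0]
contact_force: [-0.0, -0.0, -0.7]
gripper_width: 0.192
grasp_force: 59.0
```

>>> move_arm(
  targets=[
    [[5,0,0,0,0],[5,0,0,0,0],[5,0,0,0,0],[5,0,0,0,0],[5,0,0,0,0]],
  ],
)

```text
time: 10.3
tool_pos: [0.6807, -0.1408, 0.296]
tool_rot: [0.0, -0.0, 1.0, 0.0]
contact_force: [0.4, 0.2, -1.3]
gripper_width: 0.194
grasp_force: 59.0
```

>>> move_arm(
  targets=[
    [[5,0,-0.002,0.045,0],[5,0,0,0.045,0],[5,0,0,0.045,0],[5,0,0,0.03,0],[5,0,0,0,0]],
  ],
)

```text
time: 10.72
tool_pos: [0.6781, -0.1415, 0.1909]
tool_rot: [-0.005, 0.0, 1.0, 0.002]
contact_force: [-0.7, -0.0, -2.9]
gripper_width: 0.191
grasp_force: 59.1
```

>>> move_arm(
  targets=[
    [[5,0,0,0.015,0],[5,0,0,0.01,0],[5,0,0,0.005,0],[5,0,0,0,0],[5,0,0,0,0]],
  ],
)

```text
time: 11.13
tool_pos: [0.6815, -0.1433, 0.1799]
tool_rot: [0.001, 0.001, 1.0, -0.0]
contact_force: [-0.8, -0.4, -0.7]
gripper_width: 0.192
grasp_force: 59.1
```

>>> move_arm(
  targets=[
    [[5,0,0,0.005,0],[5,0,0,0,0],[5,0,0,0,0],[5,0,0,0,0],[5,0,0,0,0]],
  ],
)

```text
time: 11.55
tool_pos: [0.6811, -0.1433, 0.1761]
tool_rot: [0.0, 0.001, 1.0, -0.0]
contact_force: [0.7, 0.1, -1.1]
gripper_width: 0.195
grasp_force: 59.1
```

>>> move_arm(
  targets=[
    [[5,0,0,0.003,0],[5,0,0,0,0],[5,0,0,0,0],[5,0,0,0,0],[5,0,0,0,0]],
  ],
)

```text
time: 11.97
tool_pos: [0.6817, -0.1434, 0.1753]
tool_rot: [0.001, 0.001, 1.0, -0.0]
contact_force: [0.4, -0.5, 4.7]
gripper_width: 0.196
grasp_force: 59.6
```

>>> move_arm(
  targets=[
    [[50,0,0,0,0],[50,0,0,0,0],[50,0,0,0,0],[50,0,0,0,0],[50,0,0,-0.02,0]],
  ],
)

```text
time: 12.38
tool_pos: [0.6792, -0.1427, 0.1825]
tool_rot: [-0.003, 0.001, 1.0, 0.001]
contact_force: [-1.2, 0.0, -0.8]
gripper_width: 0.497
grasp_force: 0.0
```

>>> move_arm(
  targets=[
    [[50,0,0,-0.04,0],[50,0,0,-0.05,0],[50,0,0,-0.05,0],[50,0,0,-0.04,0],[50,0,0,0,0]],
  ],
)

```text
time: 12.8
tool_pos: [0.6835, -0.144, 0.3033]
tool_rot: [0.006, 0.0, 1.0, -0.002]
contact_force: [0.7, -0.3, 1.8]
gripper_width: 0.503
grasp_force: 0.0
```

>>> move_arm(
  targets=[
    [[100,0.02,0.06,0,0],[100,0.02,0.06,0,0],[100,0.02,0.06,0,0],[100,0.02,0.06,0,0],[100,0,0,0,0]],
  ],
)

```text
time: 13.22
tool_pos: [0.6314, 0.0063, 0.2943]
tool_rot: [-0.0, -0.002, 1.0, 0.001]
contact_force: [0.5, -0.2, -0.2]
gripper_width: 1.002
grasp_force: 0.0
```

```bash
cat > kit.py <<'E'
from h import *
np.set_printoptions(precision=4,suppress=True)
c,im=snap("top","kit.png")
a,b=cv2.imread("pics/top0.png").astype(int),im[:,:,::-1].astype(int)
d=(abs(a-b).max(2)>40).astype(np.uint8);d[:, 235:]=0;d[:230]=0;d[360:]=0
print("changed px in kit zone",d.sum())
E
python3 - <<'E'
from kit import *
b=snap("side","s3.png")[1]
cv2.imwrite("pics/d.png",np.hstack([cv2.resize(im[140:380,100:430],(440,320)),cv2.resize(b[120:360,140:420],(360,320))])[:,:,::-1])
E
```

```text
changed px in kit zone 1502
```

View pics/d.png

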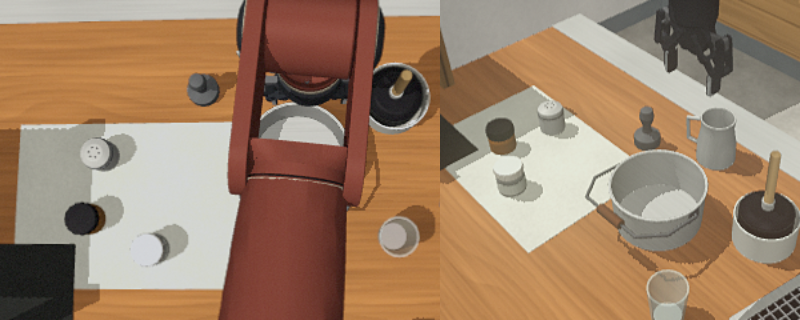

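Brush is back upright in its pot (side crop (770,205)). Kit is unmoved: tin about (171,255), jar (162,303), canister (212,327). Going to the canister.

>>> move_arm(
  targets=[
    [[100,0.04,0.052,0,0],[100,0.04,0.052,0,0],[100,0.04,0.052,0,0],[100,0.04,0.052,0,0],[100,0.04,0.052,0,0]],
  ],
)

```text
time: 13.73
tool_pos: [0.5129, 0.1568, 0.294]
tool_rot: [0.0, 0.002, 1.0, -0.0]
contact_force: [-0.3, 0.2, 0.7]
gripper_width: 0.999
grasp_force: 0.0
```

>>> move_arm(
  targets=[
    [[100,0.04,0.052,0,0],[100,0.04,0.052,0.0,0],[100,0.04,0.052,0.0,0],[100,0.03,0.05,0.0,0],[100,0,0,0,0]],
  ],
)

```text
time: 14.15
tool_pos: [0.4214, 0.2837, 0.2943]
tool_rot: [-0.0, -0.002, 1.0, 0.001]
contact_force: [-0.2, 0.1, 0.3]
gripper_width: 1.004
grasp_force: 0.0
```

```bash
python3 - <<'E'
from h import *
np.set_printoptions(precision=4,suppress=True)
print(state()["tool_pos"])
c,im=snap("wrist","w1.png")
print(proj(c,[[.4215,.2844,.058],[.475,.4008,.056],[.588,.3754,.06]]))
E
```

```text
[0.4214 0.2837 0.2943]
[[321.3716 206.3487]
 [446.2816 263.0941]
 [412.395  372.429 ]]
```

View pics/w1.png

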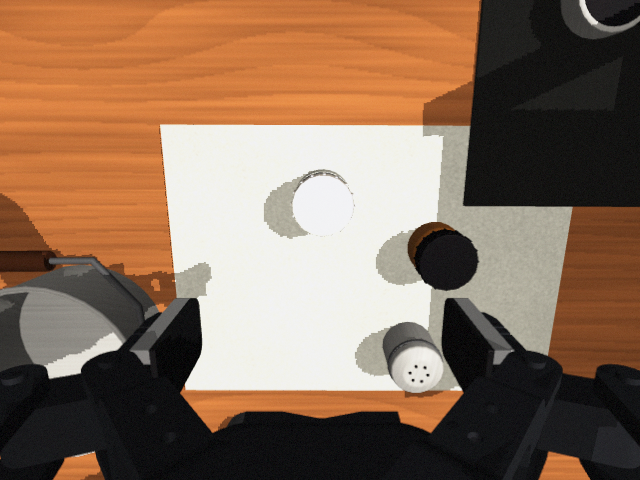

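Wrist view: canister lid (323,205), jar lid (446,259) and tin dome (414,370), all within 4 px of the projected estimates. Picking the canister.

>>> move_arm(
  targets=[
    [[100,0,0,0.06,0],[100,0,0,0.06,0],[100,0,0,0.06,0],[100,0,0,0.06,0],[100,0,0,0.06,0]],
  ],
)

```text
time: 14.62
tool_pos: [0.425, 0.2789, 0.1127]
tool_rot: [0.001, 0.002, 1.0, -0.0]
contact_force: [-0.1, 0.4, 0.1]
gripper_width: 0.999
grasp_force: 0.0
```

>>> move_arm(
  targets=[
    [[100,0,0,0.06,0],[100,0,0,0.04,0],[100,0,0,0.017,0],[100,0,0,0,0],[100,0,0,0,0]],
  ],
)

```text
time: 15.03
tool_pos: [0.4248, 0.28, 0.0445]
tool_rot: [0.0, 0.001, 1.0, -0.0]
contact_force: [0.4, -0.0, 0.6]
gripper_width: 0.995
grasp_force: 0.0
```

>>> move_arm(
  targets=[
    [[40,0,0,0,0],[40,0,0,0,0],[40,0,0,0,0],[40,0,0,0,0],[40,0,0,0,0]],
  ],
)

```text
time: 15.45
tool_pos: [0.4256, 0.2816, 0.0466]
tool_rot: [0.002, 0.0, 1.0, 0.001]
contact_force: [0.4, -0.7, 6.4]
gripper_width: 0.639
grasp_force: 63.7
```

>>> move_arm(
  targets=[
    [[40,0,0,-0.05,0],[40,0,0,-0.06,0],[40,0,0,-0.06,0],[40,0,0,-0.06,0],[40,0,0,-0.025,0]],
  ],
)

```text
time: 15.87
tool_pos: [0.4256, 0.2818, 0.2036]
tool_rot: [0.004, 0.0, 1.0, 0.002]
contact_force: [0.7, 0.1, -0.1]
gripper_width: 0.642
grasp_force: 63.8
```

>>> move_arm(
  targets=[
    [[40,-0.031,-0.0524,0,0],[40,-0.031,-0.0524,0,0],[40,-0.031,-0.0524,0,0],[40,-0.031,-0.0524,0,0],[40,-0.031,-0.0524,0,0]],
  ],
)

```text
time: 16.28
tool_pos: [0.5168, 0.122, 0.1976]
tool_rot: [0.001, 0.0, 1.0, 0.0]
contact_force: [0.6, 0.2, -0.6]
gripper_width: 0.639
grasp_force: 63.9
```

>>> move_arm(
  targets=[
    [[40,-0.031,-0.0524,0,0],[40,-0.031,-0.0524,0,0],[40,0,0,0,1],[40,0,0,0,1],[40,0,0,0,1]],
  ],
)

```text
time: 16.7
tool_pos: [0.5537, 0.0596, 0.1972]
tool_rot: [0.0, 0.16, 0.987, -0.0]
contact_force: [-0.5, 0.0, -1.5]
gripper_width: 0.645
grasp_force: 63.9
```

>>> move_arm(
  targets=[
    [[40,0,0,0,1],[40,0,0,0,1],[40,0,0,0,1],[40,0,0,0,1],[40,0,0,0,1]],
  ],
)

```text
time: 17.12
tool_pos: [0.5533, 0.0605, 0.1973]
tool_rot: [0.0, 0.409, 0.912, 0.0]
contact_force: [-1.2, 0.3, -0.6]
gripper_width: 0.645
grasp_force: 63.8
```

>>> move_arm(
  targets=[
    [[40,0,0,0,1],[40,0,0,0,1],[40,0,0,0,0],[40,0,0,0,0],[40,0,0,0,0]],
  ],
)

```text
time: 17.53
tool_pos: [0.5534, 0.0605, 0.1971]
tool_rot: [0.0, 0.499, 0.866, 0.0]
contact_force: [1.2, -0.1, -1.3]
gripper_width: 0.64
grasp_force: 63.7
```

```bash
python3 - <<'E'
from h import *
np.set_printoptions(precision=4,suppress=True)
print(state()["tool_pos"],state()["tool_rot"])
c,im=snap("side","s4.png")
w=snap("wrist","w4.png")[1]
cv2.imwrite("pics/e.png",np.hstack([cv2.resize(im[160:340,220:420],(400,360)),cv2.resize(w,(400,300))[:300] if 0 else cv2.resize(w,(400,360))])[:,:,::-1])
E
```

```text
[0.5534 0.0605 0.1971] [0.0001 0.4994 0.8664 0.0001]
```

View pics/e.png

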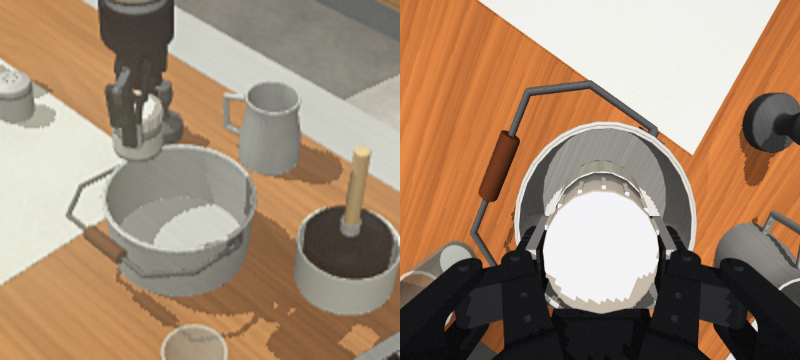

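The canister is held upright over the pail's robot-side/left part. The pail rim at side x 271–348 is unchanged. Lowering.

>>> move_arm(
  targets=[
    [[40,0,0.004,0.05,0],[40,0,0,0.05,0],[40,0,0,0.05,0],[40,0,0,0.05,0],[40,0,0,0.03,0]],
  ],
)

```text
time: 18.05
tool_pos: [0.5535, 0.0617, 0.0554]
tool_rot: [-0.002, 0.5, 0.866, -0.001]
contact_force: [-1.0, 0.8, -2.5]
gripper_width: 0.637
grasp_force: 63.8
```

>>> move_arm(
  targets=[
    [[40,0,0,0.005,0],[40,0,0,0,0],[40,0,0,0,0],[40,0,0,0.003,0],[40,0,0,0,0]],
  ],
)

```text
time: 18.47
tool_pos: [0.5569, 0.0616, 0.056]
tool_rot: [0.001, 0.5, 0.866, 0.001]
contact_force: [-0.5, -0.0, -0.6]
gripper_width: 0.639
grasp_force: 63.9
```

>>> move_arm(
  targets=[
    [[40,0,0,0.003,0],[40,0,0,0,0],[40,0,0,0,0],[40,0,0,0,0],[40,0,0,0,0]],
  ],
)

```text
time: 18.88
tool_pos: [0.5556, 0.0616, 0.0524]
tool_rot: [0.0, 0.5, 0.866, 0.0]
contact_force: [-0.0, -0.2, -1.6]
gripper_width: 0.645
grasp_force: 63.9
```

>>> move_arm(
  targets=[
    [[40,0,0,0.003,0],[40,0,0,0,0],[40,0,0,0,0],[40,0,0,0,0],[40,0,0,0,0]],
  ],
)

```text
time: 19.3
tool_pos: [0.5559, 0.0617, 0.0507]
tool_rot: [0.0, 0.5, 0.866, 0.0]
contact_force: [1.0, 0.4, 0.7]
gripper_width: 0.64
grasp_force: 64.3
```

>>> move_arm(
  targets=[
    [[75,0,0,0,0],[75,0,0,0,0],[75,0,0,0,0],[75,0,0,0,0],[75,0,0,0,0]],
  ],
)

```text
time: 19.72
tool_pos: [0.5557, 0.0616, 0.0506]
tool_rot: [0.0, 0.5, 0.866, 0.0]
contact_force: [2.1, 0.4, -0.1]
gripper_width: 0.747
grasp_force: 0.0
```

>>> move_arm(
  targets=[
    [[75,0,0,-0.03,0],[75,0,0,-0.05,0],[75,0,0,-0.06,0],[75,0,0,-0.06,0],[75,0,0,-0.05,0]],
  ],
)

```text
time: 20.13
tool_pos: [0.5554, 0.0616, 0.2028]
tool_rot: [0.0, 0.5, 0.866, 0.0]
contact_force: [-0.2, -0.1, 0.4]
gripper_width: 0.752
grasp_force: 0.0
```

>>> move_arm(
  targets=[
    [[100,0,0,0,-1],[100,0,0,0,-1],[100,0,0,0,-1],[100,0,0,0,-1],[100,0,0,0,-1]],
  ],
)

```text
time: 20.55
tool_pos: [0.5551, 0.0616, 0.2002]
tool_rot: [-0.001, 0.257, 0.966, -0.0]
contact_force: [-0.0, 0.6, -0.1]
gripper_width: 1.001
grasp_force: 0.0
```

>>> move_arm(
  targets=[
    [[100,0,0,0,-1],[100,0,0,0,-1],[100,0,0,0,-1],[100,0,0,0,-1],[100,0,0,0,-1]],
  ],
)

```text
time: 20.97
tool_pos: [0.555, 0.0616, 0.2001]
tool_rot: [-0.001, -0.002, 1.0, -0.0]
contact_force: [-0.6, -0.3, 1.0]
gripper_width: 1.001
grasp_force: 0.0
```

>>> move_arm(
  targets=[
    [[100,0.0138,0.0566,0,0],[100,0.0138,0.0566,0,0],[100,0.0138,0.0566,0,0],[100,0.0138,0.0566,0,0],[100,0.0138,0.0566,0,0]],
  ],
)

```text
time: 21.38
tool_pos: [0.5133, 0.2327, 0.2002]
tool_rot: [-0.001, 0.001, 1.0, -0.0]
contact_force: [1.6, -0.5, 0.7]
gripper_width: 0.999
grasp_force: 0.0
```

>>> move_arm(
  targets=[
    [[100,0.0138,0.0566,0,0],[100,0.0138,0.0566,0,0],[100,0.0138,0.0566,0,0],[100,0.0138,0.0566,0,0],[100,0,0,0,0]],
  ],
)

```text
time: 21.8
tool_pos: [0.4791, 0.3719, 0.2003]
tool_rot: [-0.001, -0.002, 1.0, 0.001]
contact_force: [-0.6, -1.0, 1.3]
gripper_width: 0.997
grasp_force: 0.0
```

```bash
python3 - <<'E'
from h import *
np.set_printoptions(precision=4,suppress=True)
print(state()["tool_pos"],state()["tool_rot"])
c,w=snap("wrist","w5.png")
print(proj(c,[[.473,.4008,.056],[.586,.3754,.06]]))
_,t=snap("top","t5.png")
cv2.imwrite("pics/f.png",np.hstack([cv2.resize(w,(400,360)),cv2.resize(t[200:360,240:418],(400,360))])[:,:,::-1])
E
```

```text
[0.4791 0.3719 0.2003] [-0.0008 -0.0021  1.      0.0009]
[[364.3206 222.6605]
 [325.0651 375.4827]]
```

View pics/f.png

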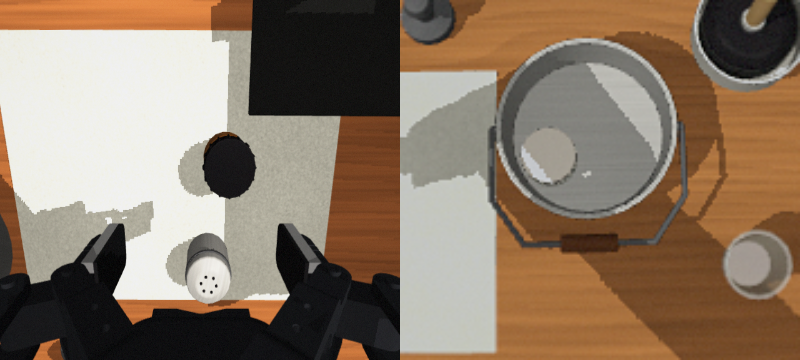

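Wrist: jar lid (366,223) matches. Top: canister stands upright in the pail at about (306,269), pail centre (323,256) unmoved. Picking the jar.

>>> move_arm(
  targets=[
    [[100,0.01,0.05,0,0],[100,0,0,0,0],[100,0,0,0.04,0],[100,0,0,0.06,0],[100,0,0,0.06,0]],
  ],
)

```text
time: 22.32
tool_pos: [0.477, 0.3966, 0.1052]
tool_rot: [0.002, 0.001, 1.0, 0.001]
contact_force: [0.7, 0.8, -0.8]
gripper_width: 1.0
grasp_force: 0.0
```

>>> move_arm(
  targets=[
    [[100,0,0,0.06,0],[100,0,0,0.03,0],[100,0,0,0.01,0],[100,0,0,0,0],[100,0,0,0,0]],
  ],
)

```text
time: 22.73
tool_pos: [0.4764, 0.397, 0.0457]
tool_rot: [0.001, 0.001, 1.0, 0.0]
contact_force: [0.1, 0.8, 1.2]
gripper_width: 1.0
grasp_force: 0.0
```

>>> move_arm(
  targets=[
    [[40,0,0,0,0],[40,0,0,0,0],[40,0,0,0,0],[40,0,0,0,0],[40,0,0,0,0]],
  ],
)

```text
time: 23.15
tool_pos: [0.4771, 0.3985, 0.0474]
tool_rot: [0.002, 0.0, 1.0, 0.001]
contact_force: [-0.7, -0.3, 6.2]
gripper_width: 0.64
grasp_force: 63.9
```

>>> move_arm(
  targets=[
    [[40,0,0,-0.05,0],[40,0,0,-0.06,0],[40,0,0,-0.06,0],[40,0,0,-0.06,0],[40,0,0,-0.025,0]],
  ],
)

```text
time: 23.57
tool_pos: [0.4772, 0.3987, 0.2043]
tool_rot: [0.004, 0.0, 1.0, 0.002]
contact_force: [0.9, 0.0, -0.3]
gripper_width: 0.638
grasp_force: 63.8
```

>>> move_arm(
  targets=[
    [[40,-0.012,-0.062,0,0],[40,-0.012,-0.062,0,0],[40,-0.012,-0.062,0,0],[40,-0.012,-0.062,0,0],[40,-0.012,-0.062,0,0]],
  ],
)

```text
time: 23.98
tool_pos: [0.5109, 0.2098, 0.1977]
tool_rot: [0.0, 0.0, 1.0, -0.0]
contact_force: [0.9, -0.0, -1.1]
gripper_width: 0.642
grasp_force: 64.0
```

>>> move_arm(
  targets=[
    [[40,-0.012,-0.062,0,0],[40,-0.012,-0.062,0,0],[40,-0.012,-0.062,0,0],[40,-0.012,-0.062,0,0],[40,-0.012,-0.062,0,0]],
  ],
)

```text
time: 24.4
tool_pos: [0.5467, 0.0235, 0.1977]
tool_rot: [0.0, 0.0, 1.0, -0.0]
contact_force: [0.8, 0.4, -1.0]
gripper_width: 0.641
grasp_force: 64.0
```

>>> move_arm(
  targets=[
    [[40,-0.012,-0.062,0,0],[40,0,0,0,-1],[40,0,0,0,-1],[40,0,0,0,-1],[40,0,0,0,-1]],
  ],
)

```text
time: 24.82
tool_pos: [0.5539, -0.0124, 0.1975]
tool_rot: [-0.0, -0.21, 0.978, 0.0]
contact_force: [0.0, 0.2, -1.7]
gripper_width: 0.644
grasp_force: 64.0
```

>>> move_arm(
  targets=[
    [[40,0,0,0,-1],[40,0,0,0,-1],[40,0,0,0,-1],[40,0,0,0,-1],[40,0,0,0,-1]],
  ],
)

```text
time: 25.23
tool_pos: [0.5539, -0.0119, 0.1975]
tool_rot: [-0.0, -0.456, 0.89, 0.0]
contact_force: [0.4, 0.4, -1.2]
gripper_width: 0.642
grasp_force: 63.9
```

>>> move_arm(
  targets=[
    [[40,0,0,0,-1],[40,0,0,0,0],[40,0,0,0,0],[40,0,0,0,0],[40,0,0,0,0]],
  ],
)

```text
time: 25.65
tool_pos: [0.5541, -0.0119, 0.1975]
tool_rot: [0.0, -0.499, 0.867, -0.0]
contact_force: [0.5, -1.1, -1.6]
gripper_width: 0.64
grasp_force: 63.9
```

>>> move_arm(
  targets=[
    [[40,-0.002,-0.003,0.05,0],[40,0,0,0.05,0],[40,0,0,0.05,0],[40,0,0,0.05,0],[40,0,0,0.03,0]],
  ],
)

```text
time: 26.07
tool_pos: [0.5543, -0.0115, 0.0559]
tool_rot: [-0.002, -0.499, 0.867, 0.001]
contact_force: [-0.2, -0.6, -1.9]
gripper_width: 0.639
grasp_force: 63.9
```

>>> move_arm(
  targets=[
    [[40,0,0,0.005,0],[40,0,0,0,0],[40,0,0,0.003,0],[40,0,0,0,0],[40,0,0,0.003,0]],
  ],
)

```text
time: 26.48
tool_pos: [0.5581, -0.0121, 0.0553]
tool_rot: [0.002, -0.499, 0.866, -0.001]
contact_force: [1.1, 0.4, -0.5]
gripper_width: 0.64
grasp_force: 63.9
```

>>> move_arm(
  targets=[
    [[40,0,0,0.002,0],[40,0,0,0,0],[40,0,0,0,0],[40,0,0,0,0],[40,0,0,0,0]],
  ],
)

```text
time: 26.9
tool_pos: [0.5564, -0.0118, 0.0518]
tool_rot: [0.0, -0.5, 0.866, -0.0]
contact_force: [-0.4, 0.7, -1.2]
gripper_width: 0.642
grasp_force: 63.9
```

>>> move_arm(
  targets=[
    [[40,0,0,0.002,0],[40,0,0,0,0],[75,0,0,0,0],[75,0,0,0,0],[75,0,0,0,0]],
  ],
)

```text
time: 27.32
tool_pos: [0.5564, -0.0116, 0.0505]
tool_rot: [0.0, -0.5, 0.866, 0.0]
contact_force: [-0.5, 1.5, -0.3]
gripper_width: 0.751
grasp_force: 0.0
```

>>> move_arm(
  targets=[
    [[75,0,0,-0.03,0],[75,0,0,-0.05,0],[75,0,0,-0.06,0],[75,0,0,-0.06,0],[75,0,0,-0.05,0]],
  ],
)

```text
time: 27.73
tool_pos: [0.5568, -0.012, 0.2031]
tool_rot: [0.001, -0.5, 0.866, -0.001]
contact_force: [0.7, -0.6, 0.2]
gripper_width: 0.747
grasp_force: 0.0
```

>>> move_arm(
  targets=[
    [[100,0,0,0,1],[100,0,0,0,1],[100,0,0,0,1],[100,0,0,0,1],[100,0,0,0,1]],
  ],
)

```text
time: 28.15
tool_pos: [0.5564, -0.0119, 0.2005]
tool_rot: [0.0, -0.256, 0.967, -0.0]
contact_force: [0.8, -0.9, -0.7]
gripper_width: 0.999
grasp_force: 0.0
```

>>> move_arm(
  targets=[
    [[100,0,0,0,1],[100,0,0,0,1],[100,0,0,0,1],[100,0,0,0,1],[100,0,0,0,1]],
  ],
)

```text
time: 28.57
tool_pos: [0.5564, -0.0119, 0.2003]
tool_rot: [0.0, 0.003, 1.0, -0.0]
contact_force: [-0.0, 0.0, 0.0]
gripper_width: 0.998
grasp_force: 0.0
```

>>> move_arm(
  targets=[
    [[100,-0.0045,0.059,0,0],[100,-0.0045,0.059,0,0],[100,-0.0045,0.059,0,0],[100,-0.0045,0.059,0,0],[100,-0.0045,0.059,0,0]],
  ],
)

```text
time: 28.98
tool_pos: [0.57, 0.1666, 0.2005]
tool_rot: [0.0, 0.001, 1.0, -0.0]
contact_force: [0.1, -0.9, -0.2]
gripper_width: 1.001
grasp_force: 0.0
```

>>> move_arm(
  targets=[
    [[100,-0.0045,0.059,0,0],[100,-0.0045,0.059,0,0],[100,-0.0045,0.059,0,0],[100,-0.0045,0.059,0,0],[100,-0.0045,0.059,0,0]],
  ],
)

```text
time: 29.4
tool_pos: [0.5837, 0.3439, 0.2002]
tool_rot: [0.0, 0.0, 1.0, -0.0]
contact_force: [1.5, -0.6, -0.7]
gripper_width: 0.997
grasp_force: 0.0
```

>>> move_arm(
  targets=[
    [[100,0,0,0,0],[100,0,0,0,0],[100,0,0,0,0],[100,0,0,0,0],[100,0,0,0,0]],
  ],
)

```text
time: 29.82
tool_pos: [0.5839, 0.341, 0.2005]
tool_rot: [0.0, 0.001, 1.0, -0.0]
contact_force: [0.3, -0.3, -0.1]
gripper_width: 1.002
grasp_force: 0.0
```

```bash
python3 - <<'E'
from h import *
np.set_printoptions(precision=4,suppress=True)
print(state()["tool_pos"],state()["tool_rot"])
c,w=snap("wrist","w6.png")
print(proj(c,[[.586,.3754,.06]]))
_,t=snap("top","t6.png")
cv2.imwrite("pics/g.png",np.hstack([cv2.resize(w,(400,360)),cv2.resize(t[200:360,240:418],(400,360))])[:,:,::-1])
E
```

```text
[0.5839 0.341  0.2005] [ 0.      0.0013  1.     -0.0001]
[[373.4057 235.3614]]
```

View pics/g.png

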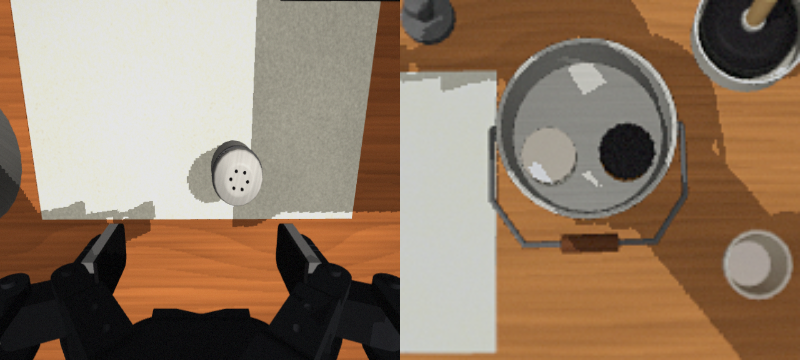

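Wrist: tin dome at (383,240), i.e. about (0.589,0.381). Top: canister (306,269) and jar (341,267) stand in the pail. Picking the tin.

>>> move_arm(
  targets=[
    [[100,-0.001,0.035,0,0],[100,0,0.033,0,0],[100,0,0,0.04,0],[100,0,0,0.06,0],[100,0,0,0.06,0]],
  ],
)

```text
time: 30.33
tool_pos: [0.5858, 0.3834, 0.1059]
tool_rot: [0.002, 0.001, 1.0, 0.001]
contact_force: [-0.4, 1.1, -0.7]
gripper_width: 1.002
grasp_force: 0.0
```

>>> move_arm(
  targets=[
    [[100,0,0,0.06,0],[100,0,0,0.03,0],[100,0,0,0.01,0],[100,0,0,0,0],[100,0,0,0,0]],
  ],
)

```text
time: 30.75
tool_pos: [0.5853, 0.3831, 0.0459]
tool_rot: [0.001, 0.001, 1.0, 0.0]
contact_force: [0.2, 0.1, 0.8]
gripper_width: 0.999
grasp_force: 0.0
```

>>> move_arm(
  targets=[
    [[40,0,0,0,0],[40,0,0,0,0],[40,0,0,0,0],[40,0,0,0,0],[40,0,0,0,0]],
  ],
)

```text
time: 31.17
tool_pos: [0.5861, 0.3838, 0.0475]
tool_rot: [0.002, 0.0, 1.0, 0.001]
contact_force: [0.8, 0.7, 6.4]
gripper_width: 0.638
grasp_force: 63.9
```

>>> move_arm(
  targets=[
    [[40,0,0,-0.05,0],[40,0,0,-0.06,0],[40,0,0,-0.06,0],[40,0,0,-0.06,0],[40,0,0,-0.025,0]],
  ],
)

```text
time: 31.58
tool_pos: [0.5863, 0.3842, 0.2045]
tool_rot: [0.004, 0.0, 1.0, 0.002]
contact_force: [1.6, 0.6, 1.2]
gripper_width: 0.642
grasp_force: 63.7
```

>>> move_arm(
  targets=[
    [[40,-0.0058,-0.0598,0,0],[40,-0.0058,-0.0598,0,0],[40,-0.0058,-0.0598,0,0],[40,-0.0058,-0.0598,0,0],[40,-0.0058,-0.0598,0,0]],
  ],
)

```text
time: 32.0
tool_pos: [0.6008, 0.202, 0.1962]
tool_rot: [-0.001, 0.0, 1.0, -0.0]
contact_force: [0.4, -0.4, -0.6]
gripper_width: 0.639
grasp_force: 63.9
```

>>> move_arm(
  targets=[
    [[40,-0.0058,-0.0598,0,0],[40,-0.0058,-0.0598,0,0],[40,-0.0058,-0.0598,0,0],[40,-0.0058,-0.0598,0,0],[40,-0.0058,-0.0598,0,0]],
  ],
)

```text
time: 32.42
tool_pos: [0.618, 0.0225, 0.1962]
tool_rot: [-0.001, 0.0, 1.0, 0.0]
contact_force: [0.6, -0.1, -0.7]
gripper_width: 0.643
grasp_force: 63.9
```

>>> move_arm(
  targets=[
    [[40,0,0,0,0],[40,0,0,0,0],[40,0,0,0,0],[40,0,0,0,0],[40,0,0,0,0]],
  ],
)

```text
time: 32.83
tool_pos: [0.6185, 0.0255, 0.1971]
tool_rot: [-0.0, -0.0, 1.0, 0.0]
contact_force: [0.1, 0.0, -0.6]
gripper_width: 0.646
grasp_force: 64.1
```

Same descent as before (~0.2–0.245 total), ending at TCP z ≈ 0.051.

>>> move_arm(
  targets=[
    [[40,-0.002,0,0.05,0],[40,0,0,0.05,0],[40,0,0,0.05,0],[40,0,0,0.05,0],[40,0,0,0.03,0]],
  ],
)

```text
time: 33.25
tool_pos: [0.6178, 0.0256, 0.0556]
tool_rot: [-0.002, -0.0, 1.0, 0.0]
contact_force: [-1.7, -0.4, -1.8]
gripper_width: 0.645
grasp_force: 64.1
```

>>> move_arm(
  targets=[
    [[40,0,0,0.005,0],[40,0,0,0,0],[40,0,0,0.003,0],[40,0,0,0,0],[40,0,0,0.003,0]],
  ],
)

```text
time: 33.67
tool_pos: [0.6215, 0.0242, 0.0551]
tool_rot: [0.002, 0.0, 1.0, -0.0]
contact_force: [0.5, -0.1, -1.1]
gripper_width: 0.642
grasp_force: 64.2
```

>>> move_arm(
  targets=[
    [[40,0,0,0.003,0],[40,0,0,0,0],[40,0,0,0,0],[40,0,0,0,0],[40,0,0,0,0]],
  ],
)

```text
time: 34.08
tool_pos: [0.6202, 0.0241, 0.0516]
tool_rot: [0.0, 0.001, 1.0, 0.0]
contact_force: [-0.4, 0.2, 1.0]
gripper_width: 0.64
grasp_force: 64.2
```

>>> move_arm(
  targets=[
    [[40,0,0,0.001,0],[75,0,0,0,0],[75,0,0,0,0],[75,0,0,0,0],[75,0,0,0,0]],
  ],
)

```text
time: 34.5
tool_pos: [0.6198, 0.0244, 0.0504]
tool_rot: [-0.0, 0.0, 1.0, 0.0]
contact_force: [-1.5, 1.5, 1.5]
gripper_width: 0.749
grasp_force: 0.0
```

>>> move_arm(
  targets=[
    [[75,0,0,-0.03,0],[75,0,0,-0.05,0],[75,0,0,-0.06,0],[75,0,0,-0.06,0],[75,0,0,-0.05,0]],
  ],
)

```text
time: 34.92
tool_pos: [0.6205, 0.0237, 0.2031]
tool_rot: [0.001, 0.001, 1.0, -0.0]
contact_force: [1.3, -0.0, -0.3]
gripper_width: 0.749
grasp_force: 0.0
```

>>> move_arm(
  targets=[
    [[50,0,0,0,1],[50,0,0,0,1],[50,0,0,0,1],[50,0,0,0,1],[50,0,0,0,1]],
  ],
)

```text
time: 35.33
tool_pos: [0.6201, 0.0238, 0.2004]
tool_rot: [0.0, 0.262, 0.965, -0.0]
contact_force: [0.1, 0.8, 0.7]
gripper_width: 0.499
grasp_force: 0.0
```

>>> move_arm(
  targets=[
    [[50,0,0,0,1],[50,0,0,0,1],[50,0,0,0,1],[50,0,0,0,1],[50,0,0,0,1]],
  ],
)

```text
time: 35.75
tool_pos: [0.6201, 0.0237, 0.2002]
tool_rot: [0.0, 0.503, 0.864, -0.0]
contact_force: [0.5, -0.2, -0.1]
gripper_width: 0.507
grasp_force: 0.0
```

>>> move_arm(
  targets=[
    [[50,0,0,0,1],[50,0,0,0,1],[50,0,0,0,1],[50,0,0,0,1],[50,0,0,0,1]],
  ],
)

```text
time: 36.17
tool_pos: [0.6201, 0.0237, 0.2002]
tool_rot: [0.0, 0.709, 0.705, -0.0]
contact_force: [-0.3, -0.1, 0.8]
gripper_width: 0.496
grasp_force: 0.0
```

>>> move_arm(
  targets=[
    [[50,0.016,-0.053,0,0],[50,0.016,-0.053,0,0],[50,0.016,-0.053,0,0],[50,0.016,-0.053,0,0],[50,0.014,-0.051,0,0]],
  ],
)

```text
time: 36.58
tool_pos: [0.4608, 0.0712, 0.2]
tool_rot: [0.0, 0.708, 0.707, -0.0]
contact_force: [-0.3, -0.4, 0.5]
gripper_width: 0.497
grasp_force: 0.0
```

>>> move_arm(
  targets=[
    [[50,0,0,0,0],[50,0,0,0,0],[50,0,0,0,0],[50,0,0,0,0],[50,0,0,0,0]],
  ],
)

```text
time: 37.0
tool_pos: [0.4633, 0.0707, 0.2008]
tool_rot: [0.0, 0.708, 0.707, 0.0]
contact_force: [0.9, -0.1, -0.7]
gripper_width: 0.496
grasp_force: 0.0
```

```bash
python3 - <<'E'
from h import *
np.set_printoptions(precision=4,suppress=True)
print(state()["tool_pos"],state()["tool_rot"])
c,w=snap("wrist","w7.png")
print(proj(c,[[.4625,.025,.073],[.4625,.071,.073]]))
_,t=snap("side","s7.png")
cv2.imwrite("pics/i.png",np.hstack([cv2.resize(w,(400,300)),cv2.resize(t[160:340,200:440],(400,300))])[:,:,::-1])
E
```

```text
[0.4633 0.0707 0.2008] [0.0002 0.7077 0.7065 0.0001]
[[319.2642 305.4329]
 [319.0423 237.817 ]]
```

View pics/i.png

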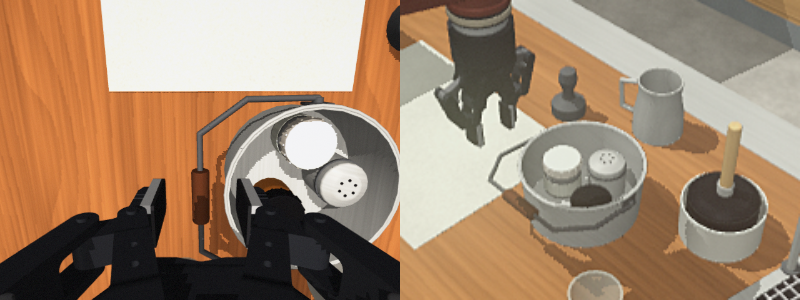

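All three items stand upright in the pail (wrist: canister (490,230), tin (545,295), jar below). The grip is centred at wrist (320,314), the wire beside it. Descending onto the wire and gripping.

>>> move_arm(
  targets=[
    [[50,-0.006,0,0.03,0],[50,0,0,0.05,0],[50,0,0,0.05,0],[50,0,0,0.05,0],[50,0,0,0.023,0]],
  ],
)

```text
time: 37.52
tool_pos: [0.46, 0.0673, 0.0746]
tool_rot: [-0.002, 0.708, 0.707, -0.002]
contact_force: [-0.3, 0.2, -1.6]
gripper_width: 0.5
grasp_force: 0.0
```

>>> move_arm(
  targets=[
    [[50,0,0,0,0],[50,0,0,0,0],[30,0,0,0,0],[20,0,0,0,0],[12,0,0,0,0]],
  ],
)

```text
time: 37.93
tool_pos: [0.4636, 0.0675, 0.0805]
tool_rot: [0.001, 0.707, 0.707, 0.001]
contact_force: [0.0, 0.5, 0.5]
gripper_width: 0.122
grasp_force: 0.0
```

>>> move_arm(
  targets=[
    [[8,0,0,0,0],[5,0,0,0,0],[0,0,0,0,0],[0,0,0,0,0],[0,0,0,0,0]],
  ],
)

```text
time: 38.35
tool_pos: [0.4625, 0.0676, 0.079]
tool_rot: [0.0, 0.707, 0.707, 0.0]
contact_force: [0.5, 0.8, 0.3]
gripper_width: 0.049
grasp_force: 58.4
```

>>> move_arm(
  targets=[
    [[0,0,0.001,-0.02,0],[0,0,0.003,-0.02,0],[0,0,0.005,-0.0194,0],[0,0,0,0,0],[0,0,0,0,0]],
  ],
)

```text
time: 38.77
tool_pos: [0.4686, 0.0676, 0.1162]
tool_rot: [0.001, 0.707, 0.707, 0.001]
contact_force: [-0.2, 1.9, -0.4]
gripper_width: 0.047
grasp_force: 58.6
```

>>> move_arm(
  targets=[
    [[0,0,0.0072,-0.0187,0],[0,0,0.0091,-0.0179,0],[0,0,0.0109,-0.0168,0],[0,0,0,0,0],[0,0,0,0,0]],
  ],
)

```text
time: 39.18
tool_pos: [0.4851, 0.0674, 0.148]
tool_rot: [0.001, 0.707, 0.707, 0.001]
contact_force: [-1.2, -0.0, 0.8]
gripper_width: 0.049
grasp_force: 58.8
```

```bash
python3 - <<'E'
from h import *
print(state()["tool_pos"],state()["contact_force"])
_,t=snap("side","s8.png")
cv2.imwrite("pics/j.png",cv2.resize(t[130:340,200:440],(600,525))[:,:,::-1])
E
```

```text
[0.48508134 0.06739874 0.14804997] [-1.20857683 -0.03139785  0.79184931]
```

View pics/j.png

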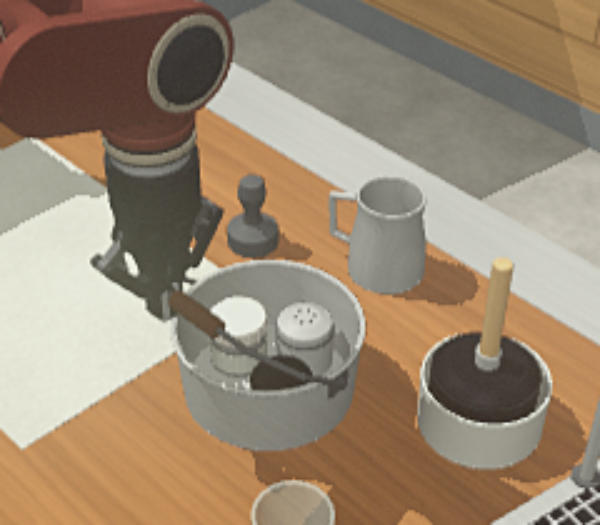

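The bail is rising cleanly (about 36°) with the pail flat on the bench. Continuing the arc.

>>> move_arm(
  targets=[
    [[0,0,0.0126,-0.0156,0],[0,0,0.0142,-0.0142,0],[0,0,0.0156,-0.0126,0],[0,0,0,0,0],[0,0,0,0,0]],
  ],
)

```text
time: 39.65
tool_pos: [0.5096, 0.0679, 0.1719]
tool_rot: [-0.001, 0.707, 0.707, 0.0]
contact_force: [-0.2, 2.9, -1.9]
gripper_width: 0.044
grasp_force: 59.0
```

>>> move_arm(
  targets=[
    [[0,0,0.0168,-0.0109,0],[0,0,0.0179,-0.0091,0],[0,0,0.0187,-0.0072,0],[0,0,0,0,0],[0,0,0,0,0]],
  ],
)

```text
time: 40.07
tool_pos: [0.5402, 0.0675, 0.1864]
tool_rot: [-0.001, 0.708, 0.707, -0.001]
contact_force: [-0.9, 0.3, -5.4]
gripper_width: 0.048
grasp_force: 58.3
```

>>> move_arm(
  targets=[
    [[0,0,0.0194,-0.0052,0],[0,0,0.0198,-0.0031,0],[0,0,0.02,-0.001,0],[0,0,0,0,0],[0,0,0,0,0]],
  ],
)

```text
time: 40.48
tool_pos: [0.5754, 0.0675, 0.192]
tool_rot: [-0.001, 0.708, 0.707, -0.001]
contact_force: [-0.4, 0.3, -6.8]
gripper_width: 0.047
grasp_force: 58.2
```

>>> move_arm(
  targets=[
    [[0,0,0,0,0],[0,0,0,0,0],[0,0,0,0,0],[0,0,0,0,0],[0,0,0,0,0]],
  ],
)

```text
time: 40.9
tool_pos: [0.5766, 0.0675, 0.1935]
tool_rot: [-0.0, 0.707, 0.707, -0.0]
contact_force: [-0.0, 0.1, -8.1]
gripper_width: 0.041
grasp_force: 58.1
```

>>> move_arm(
  targets=[
    [[0,0,0,0.003,0],[0,0,0,0,0],[0,0,0,0,0],[0,0,0,0,0],[0,0,0,0,0]],
  ],
)

```text
time: 41.32
tool_pos: [0.5771, 0.0675, 0.1923]
tool_rot: [0.0, 0.707, 0.707, 0.0]
contact_force: [0.2, 0.5, -5.2]
gripper_width: 0.047
grasp_force: 58.3
```

>>> move_arm(
  targets=[
    [[0,0,0,0.002,0],[0,0,0,0,0],[0,0,0,0,0],[0,0,0,0,0],[0,0,0,0,0]],
  ],
)

```text
time: 41.73
tool_pos: [0.5775, 0.0679, 0.1918]
tool_rot: [0.0, 0.707, 0.707, 0.001]
contact_force: [-1.4, 4.6, 0.3]
gripper_width: 0.045
grasp_force: 58.8
```

>>> move_arm(
  targets=[
    [[45,0,0,0,0],[45,0,0,0,0],[45,0,0,0,0],[45,0,0,0,0],[45,0,0,0,0]],
  ],
)

```text
time: 42.15
tool_pos: [0.577, 0.0672, 0.1906]
tool_rot: [0.0, 0.707, 0.707, -0.0]
contact_force: [0.2, 2.5, -1.5]
gripper_width: 0.45
grasp_force: 1.2
```

>>> move_arm(
  targets=[
    [[45,-0.02,0,0,0],[45,-0.03,0,0,0],[45,-0.024,0,0,0],[45,0,0,0,0],[45,0,0,0,0]],
  ],
)

```text
time: 42.57
tool_pos: [0.5773, 0.0219, 0.1912]
tool_rot: [0.001, 0.708, 0.706, 0.0]
contact_force: [0.5, -1.4, -0.4]
gripper_width: 0.448
grasp_force: 0.3
```

```bash
python3 - <<'E'
from h import *
print(state()["tool_pos"],state()["contact_force"])
_,t=snap("side","s9.png");_,w=snap("wrist","w9.png");_,p=snap("top","t9.png")
cv2.imwrite("pics/k.png",np.vstack([np.hstack([cv2.resize(t[130:310,230:400],(400,423))[:300],cv2.resize(w,(400,300))]),np.hstack([cv2.resize(t[160:310,200:400],(400,300)),cv2.resize(p[180:330,220:420],(400,300))])])[:,:,::-1])
E
```

```text
[0.57728973 0.02194311 0.19123164] [ 0.52659468 -1.36545413 -0.35142709]
```

View pics/k.png

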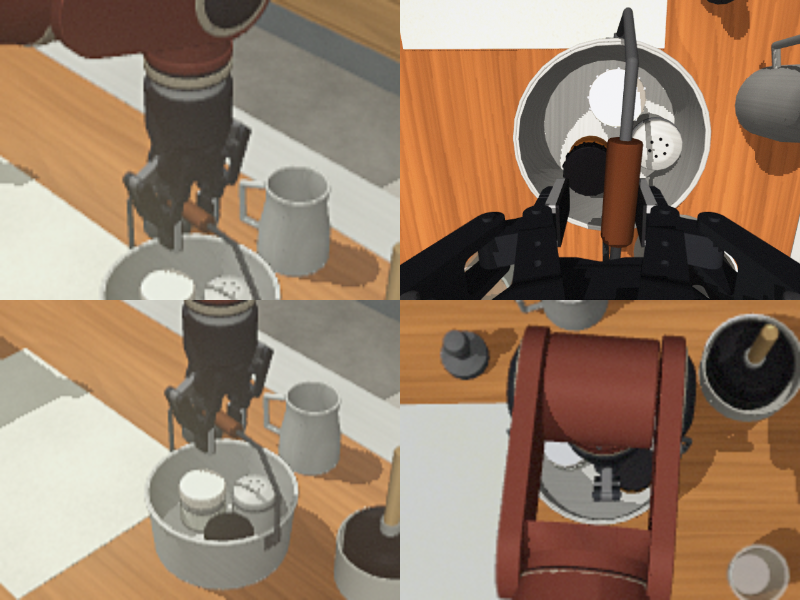

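```bash
python3 - <<'E'
from h import *
c=get_calibration("wrist")
print(plane(c,[(354,307),((625-400)*1.6,139*1.6),((617-400)*1.6,246*1.6),(628-400,) and ((628-400)*1.6,70*1.6)],.19),proj(c,[[.5773,.022,.188]]))
E
```

```text
[[0.58786312 0.03428749 0.19      ]
 [0.5891078  0.06169497 0.19      ]
 [0.58621416 0.00263945 0.19      ]
 [0.58970679 0.09323869 0.19      ]] [[320.67713839 338.90746835]]
```

Bail is upright and the items still stand. The grip is at wrist (354,307), about 10 mm off the jaw centre towards +x, so I'm checking whether the pail slid.

```bash
python3 - <<'E'
from h import *
ct,cs=get_calibration("top"),get_calibration("side")
R=lambda n:cv2.Canny(cv2.imread("pics/"+n),60,150)
G=lambda n:cv2.imread("pics/"+n)
def m(a,b,x,y,w,h,s=12):
    r=cv2.matchTemplate(G(b)[y-s:y+h+s,x-s:x+w+s],G(a)[y:y+h,x:x+w],cv2.TM_CCOEFF_NORMED)
    _,v,_,l=cv2.minMaxLoc(r);return l[0]-s,l[1]-s,round(v,2)
for p in[(265,240,25,50),(330,240,25,50),(290,285,50,22),(285,232,50,14)]: print("side",[m("s7.png",f,*p) for f in("s4.png","s8.png","s9.png")])
for p in[(300,275,40,25),(283,265,25,25)]: print("top",[m("t6.png",f,*p) for f in("t5.png","t9.png")])
for o in [(.577,.025,.085),(.587,.025,.085),(.587,.035,.085)]: print(proj(cs,[o]),proj(ct,[o]))
E
```

```text
side [(0, 0, 0.89), (-2, 2, 0.31), (2, -3, 0.74)]
side [(0, 0, 0.61), (-2, 1, 0.9), (1, -3, 0.72)]
side [(0, 0, 0.89), (-2, 2, 0.66), (2, -4, 0.67)]
side [(1, 0, 0.71), (-2, 1, 0.79), (2, -3, 0.43)]
top [(0, 0, 0.72), (-3, -5, 0.5)]
top [(0, 0, 0.85), (-2, -4, 0.58)]
[[309.41803137 258.358917  ]] [[323.50630265 255.77112816]]
[[312.51981948 256.3196332 ]] [[323.46438095 251.33631425]]
[[309.58038021 254.22034635]] [[318.99767629 251.38705601]]
```

The pail slid about 10 mm in +x and 5 mm in +y, so the grip is directly above its axis and the bail is upright. Recentring and gripping.

>>> move_arm(
  targets=[
    [[45,0.015,0.017,-0.004,0],[45,0,0,0,0],[45,0,0,0,0],[45,0,0,0,0],[45,0,0,0,0]],
  ],
)

```text
time: 43.13
tool_pos: [0.5867, 0.032, 0.1928]
tool_rot: [-0.0, 0.707, 0.707, -0.0]
contact_force: [-0.8, -0.3, 0.6]
gripper_width: 0.455
grasp_force: 0.0
```

>>> move_arm(
  targets=[
    [[30,0,0,0,0],[20,0,0,0,0],[10,0,0,0,0],[5,0,0,0,0],[5,0,0,0,0]],
  ],
)

```text
time: 43.55
tool_pos: [0.587, 0.0319, 0.1932]
tool_rot: [-0.0, 0.708, 0.707, -0.0]
contact_force: [-0.2, -0.3, 1.0]
gripper_width: 0.192
grasp_force: 58.1
```

>>> move_arm(
  targets=[
    [[5,0,0,0,0],[5,0,0,0,0],[5,0,0,0,0],[5,0,0,0,0],[5,0,0,0,0]],
  ],
)

```text
time: 43.97
tool_pos: [0.5871, 0.0319, 0.1932]
tool_rot: [0.0, 0.707, 0.707, -0.0]
contact_force: [-0.4, -0.6, 1.1]
gripper_width: 0.198
grasp_force: 58.2
```

```bash
python3 - <<'E'
from h import *
exec('''
G=lambda n:cv2.imread("pics/"+n)
def m(a,b,x,y,w,h,s=12):
    r=cv2.matchTemplate(G(b)[y-s:y+h+s,x-s:x+w+s],G(a)[y:y+h,x:x+w],cv2.TM_CCOEFF_NORMED)
    _,v,_,l=cv2.minMaxLoc(r);return l[0]-s,l[1]-s,round(v,2)
''')
snap("side","s10.png")
for p in[(265,237,25,50),(332,237,25,50),(290,280,50,22)]: print(m("s9.png","s10.png",*p))
E
```

```text
(0, 0, 1.0)
(0, 0, 0.94)
(0, 0, 0.98)
```

>>> move_arm(
  targets=[
    [[5,0,0,-0.01,0],[5,0,0,-0.02,0],[5,0,0,-0.03,0],[5,0,0,-0.03,0],[5,0,0,-0.03,0]],
  ],
)

```text
time: 44.43
tool_pos: [0.5862, 0.0322, 0.2644]
tool_rot: [-0.001, 0.707, 0.707, -0.001]
contact_force: [0.1, 0.7, -8.5]
gripper_width: 0.189
grasp_force: 58.1
```

>>> move_arm(
  targets=[
    [[5,0,0,-0.03,0],[5,0,0,-0.03,0],[5,0,0,-0.02,0],[5,0,0,-0.02,0],[5,0,0,0,0]],
  ],
)

```text
time: 44.85
tool_pos: [0.5878, 0.032, 0.3279]
tool_rot: [0.001, 0.707, 0.707, 0.001]
contact_force: [1.0, 0.6, -7.5]
gripper_width: 0.192
grasp_force: 58.1
```

```bash
python3 - <<'E'
from h import *
s=state();print(s["tool_pos"],s["contact_force"],s["ft_torque"])
snap("side","s11.png");snap("wrist","w11.png")
E
```

```text
[0.58778752 0.03199327 0.32792127] [ 0.96417019  0.58368825 -7.48014154] [ 0.00776539 -0.11499946 -0.00900013]
```

>>> move_arm(
  targets=[
    [[5,0,-0.015,0,0],[5,0,-0.03,0,0],[5,0,-0.035,0,0],[5,0,-0.035,0,0],[5,0,-0.035,0,0]],
  ],
)

```text
time: 45.37
tool_pos: [0.4949, 0.0322, 0.323]
tool_rot: [-0.002, 0.707, 0.707, -0.001]
contact_force: [0.1, -0.3, -7.5]
gripper_width: 0.188
grasp_force: 58.1
```

>>> move_arm(
  targets=[
    [[5,0,-0.035,0,0],[5,0,-0.035,0,0],[5,-0.005,-0.03,0,0],[5,-0.015,-0.025,0,0],[5,-0.025,-0.011,0,0]],
  ],
)

```text
time: 45.78
tool_pos: [0.4127, 0.0062, 0.3233]
tool_rot: [-0.002, 0.707, 0.708, -0.001]
contact_force: [-0.1, 0.9, -8.4]
gripper_width: 0.187
grasp_force: 58.2
```

>>> move_arm(
  targets=[
    [[5,-0.04,0,0,0],[5,-0.045,0,0,0],[5,-0.045,0,0,0],[5,-0.045,0,0,0],[5,-0.045,0,0,0]],
  ],
)

```text
time: 46.2
tool_pos: [0.414, -0.1275, 0.3235]
tool_rot: [-0.001, 0.707, 0.707, -0.0]
contact_force: [1.7, 0.1, -7.8]
gripper_width: 0.194
grasp_force: 58.2
```

>>> move_arm(
  targets=[
    [[5,-0.045,0,0,0],[5,-0.045,0,0,0],[5,-0.045,0,0,0],[5,-0.045,0,0,0],[5,-0.045,0,0,0]],
  ],
)

```text
time: 46.62
tool_pos: [0.414, -0.2624, 0.3233]
tool_rot: [-0.001, 0.708, 0.707, -0.0]
contact_force: [0.9, -0.7, -8.3]
gripper_width: 0.189
grasp_force: 58.2
```

>>> move_arm(
  targets=[
    [[5,-0.045,0,0,0],[5,-0.04,0,0,0],[5,-0.03,0,0,0],[5,-0.015,0,0,0],[5,0,0,0,0.2]],
  ],
)

```text
time: 47.03
tool_pos: [0.4142, -0.3408, 0.3235]
tool_rot: [-0.001, 0.716, 0.698, -0.0]
contact_force: [-0.6, -1.0, -7.9]
gripper_width: 0.192
grasp_force: 58.2
```

>>> move_arm(
  targets=[
    [[5,0,0,0,0.5],[5,0,0,0,0.5],[5,0,0,0,0.43],[5,0,0,0,0],[5,0,0,0,0]],
  ],
)

```text
time: 47.45
tool_pos: [0.415, -0.3385, 0.3246]
tool_rot: [-0.001, 0.765, 0.645, 0.0]
contact_force: [-0.5, 1.0, -7.8]
gripper_width: 0.192
grasp_force: 58.3
```

```bash
python3 - <<'E'
from h import *
s=state();print(s["tool_pos"],s["tool_rot"],s["contact_force"])
snap("side","s12.png")
cw,w=snap("wrist","w12.png")
h=cv2.cvtColor(w,cv2.COLOR_RGB2HSV)
# grip: reddish dark-brown blob
m=((h[...,0]<12)&(h[...,1]>120)&(h[...,2]>40)&(h[...,2]<190)).astype(np.uint8);m=cv2.morphologyEx(m,cv2.MORPH_OPEN,np.ones((3,3)))
n,l,st,ce=cv2.connectedComponentsWithStats(m)
for i in np.argsort(-st[1:,4])[:3]+1: print(st[i],ce[i])
E
```

```text
[ 0.4150168  -0.33849728  0.3246422 ] [-7.62564182e-04  7.64568781e-01  6.44541624e-01  3.06088225e-04] [-0.49880787  1.03132919 -7.79003584]
[ 294  247   58  169 7958] [321.17215381 328.02613722]
[583  40   4   6  19] [584.42105263  42.47368421]
[136 109   4   5  18] [137.66666667 110.83333333]
```

>>> move_arm(
  targets=[
    [[5,0,0,0.015,0],[5,0,0,0.02,0],[5,0,0,0.011,0],[5,0,0,0,0],[5,0,0,0,0]],
  ],
)

```text
time: 47.97
tool_pos: [0.4146, -0.3392, 0.2957]
tool_rot: [-0.002, 0.765, 0.644, 0.0]
contact_force: [-0.8, 0.7, -8.6]
gripper_width: 0.191
grasp_force: 58.2
```

>>> move_arm(
  targets=[
    [[5,0,0.015,0,0],[5,0,0.025,0,0],[5,0,0.03,0,0],[5,0,0.03,0,0],[5,0,0.03,0,0]],
  ],
)

```text
time: 48.38
tool_pos: [0.4937, -0.3537, 0.2983]
tool_rot: [0.001, 0.765, 0.644, 0.0]
contact_force: [-0.3, -0.4, -8.4]
gripper_width: 0.19
grasp_force: 58.2
```

>>> move_arm(
  targets=[
    [[5,0,0.03,0,0],[5,0,0.03,0,0],[5,0,0.03,0,0],[5,0,0.03,0,0],[5,-0.002,0.017,0,0]],
  ],
)

```text
time: 48.8
tool_pos: [0.5756, -0.3686, 0.2977]
tool_rot: [0.001, 0.765, 0.644, 0.001]
contact_force: [0.5, 0.1, -7.5]
gripper_width: 0.189
grasp_force: 58.3
```

>>> move_arm(
  targets=[
    [[5,0,0,0,0],[5,0,0,0,0],[5,0,0,0,0],[5,0,0,0,0],[5,0,0,0,0]],
  ],
)

```text
time: 49.22
tool_pos: [0.5723, -0.3684, 0.2977]
tool_rot: [0.0, 0.765, 0.644, -0.0]
contact_force: [-1.2, -0.9, -8.0]
gripper_width: 0.19
grasp_force: 58.3
```

```bash
python3 - <<'E'
from h import *
s=state();print(s["tool_pos"],s["tool_rot"],s["contact_force"])
s=snap("side","s13.png")[1];w=snap("wrist","w13.png")[1];t=snap("top","t13.png")[1]
E
```

```text
[ 0.57228226 -0.36841809  0.29774525] [ 8.88574253e-05  7.65275238e-01  6.43703193e-01 -4.87895638e-05] [-1.21093847 -0.9284298  -7.9577975 ]
```

>>> move_arm(
  targets=[
    [[5,0,0,0.015,0],[5,0,0,0.02,0],[5,0,0,0.02,0],[5,0,0,0.01,0],[5,0,0,0,0]],
  ],
)

```text
time: 49.78
tool_pos: [0.572, -0.3678, 0.2558]
tool_rot: [-0.002, 0.765, 0.644, -0.0]
contact_force: [-0.3, 0.0, -9.1]
gripper_width: 0.191
grasp_force: 58.3
```

>>> move_arm(
  targets=[
    [[5,0,0,0,0],[5,0,0,0,0],[5,0,0,0.004,0],[5,0,0,0,0],[5,0,0,0,0]],
  ],
)

```text
time: 50.2
tool_pos: [0.5727, -0.3683, 0.256]
tool_rot: [-0.0, 0.765, 0.644, -0.0]
contact_force: [0.6, 0.3, -8.2]
gripper_width: 0.192
grasp_force: 58.3
```

>>> move_arm(
  targets=[
    [[5,0,0,0.003,0],[5,0,0,0,0],[5,0,0,0,0],[5,0,0,0,0],[5,0,0,0,0]],
  ],
)

```text
time: 50.62
tool_pos: [0.5729, -0.3685, 0.255]
tool_rot: [0.0, 0.765, 0.644, 0.0]
contact_force: [-0.2, 0.2, -5.7]
gripper_width: 0.187
grasp_force: 58.8
```

Contact is starting; stepping down until the hook carries the weight.

>>> move_arm(
  targets=[
    [[5,0,0,0.003,0],[5,0,0,0,0],[5,0,0,0,0],[5,0,0,0,0],[5,0,0,0,0]],
  ],
)

```text
time: 51.03
tool_pos: [0.573, -0.3686, 0.2546]
tool_rot: [0.001, 0.765, 0.644, 0.0]
contact_force: [-3.7, 3.7, 5.6]
gripper_width: 0.189
grasp_force: 59.6
```

>>> move_arm(
  targets=[
    [[5,0,0,0.002,0],[5,0,0,0,0],[5,0,0,0,0],[5,0,0,0,0],[5,0,0,0,0]],
  ],
)

```text
time: 51.45
tool_pos: [0.5731, -0.3686, 0.2545]
tool_rot: [0.001, 0.765, 0.644, 0.0]
contact_force: [-5.4, 4.4, 10.2]
gripper_width: 0.194
grasp_force: 60.2
```

```bash
python3 - <<'E'
from h import *
s=snap("side","s14.png")[1];w=snap("wrist","w14.png")[1];t=snap("top","t14.png")[1]
o=np.vstack([np.hstack([cv2.resize(s[180:420,340:600],(400,369))[:300],cv2.resize(w,(400,300))]),np.hstack([cv2.resize(s[280:430,340:540],(400,300)),cv2.resize(t[150:300,430:630],(400,300))])])
cv2.imwrite("pics/l.png",o[:,:,::-1])
E
```

```text
(no output)
```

View pics/l.png

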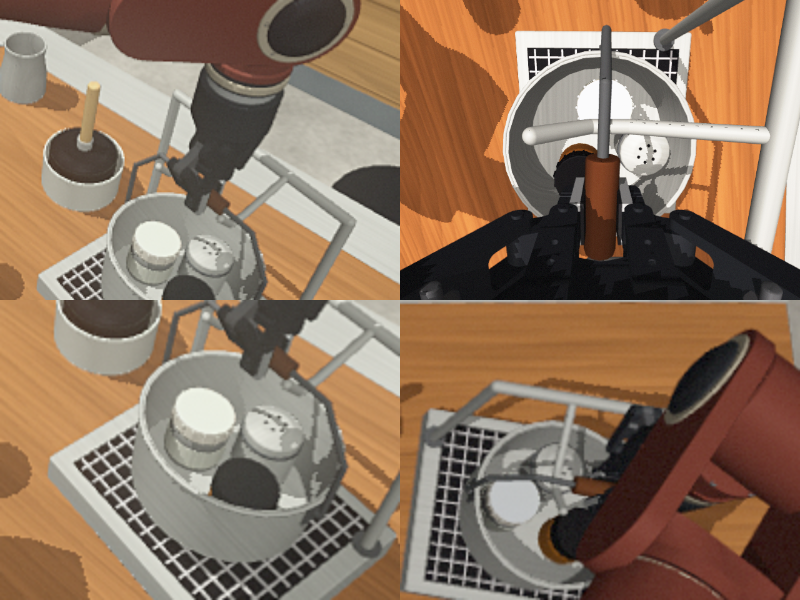

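Everything looks seated: the wire lies in the prong dip (wrist (603,130)), the pail hangs inside the posts and all three items are upright. Unloading, opening and withdrawing straight up.

>>> move_arm(
  targets=[
    [[5,0,0,-0.003,0],[5,0,0,0,0],[5,0,0,0,0],[5,0,0,0,0],[5,0,0,0,0]],
  ],
)

```text
time: 52.02
tool_pos: [0.573, -0.3686, 0.2546]
tool_rot: [0.001, 0.765, 0.644, 0.0]
contact_force: [-3.2, 4.2, 6.4]
gripper_width: 0.192
grasp_force: 59.6
```

>>> move_arm(
  targets=[
    [[25,0,0,0,0],[30,0,0,0,0],[40,0,0,0,0],[50,0,0,0,0],[50,0,0,0,0]],
  ],
)

```text
time: 52.43
tool_pos: [0.5728, -0.3685, 0.2526]
tool_rot: [-0.0, 0.765, 0.644, -0.0]
contact_force: [-0.3, 0.0, -0.3]
gripper_width: 0.503
grasp_force: 0.0
```

>>> move_arm(
  targets=[
    [[50,0,0,0,0],[50,0,0,-0.01,0],[50,0,0,-0.015,0],[50,0,0,-0.02,0],[50,0,0,-0.03,0]],
  ],
)

```text
time: 52.85
tool_pos: [0.5724, -0.3681, 0.2982]
tool_rot: [-0.001, 0.765, 0.644, -0.0]
contact_force: [0.2, 0.5, -0.7]
gripper_width: 0.497
grasp_force: 0.0
```

>>> move_arm(
  targets=[
    [[50,0,0,-0.04,0],[50,0,0,-0.05,0],[50,0,0,-0.05,0],[50,0,0,0,0],[50,0,0,0,0]],
  ],
)

```text
time: 53.27
tool_pos: [0.5735, -0.369, 0.3877]
tool_rot: [0.004, 0.765, 0.644, 0.001]
contact_force: [0.4, -1.0, -0.6]
gripper_width: 0.5
grasp_force: 0.0
```

```bash
python3 - <<'E'
from h import *
cs=get_calibration("side");s=state();print(s["tool_pos"],s["contact_force"])
a=snap("side","s15.png")[1]
b=cv2.imread("pics/s14.png")[:,:,::-1]
d=abs(a.astype(int)-b).max(2)
print("pail region diff", (d[290:400,400:520]>40).mean(), "prong/bail", (d[250:300,420:480]>40).mean())
# pail shift between grasped and released; bystanders vs start
def m(A,B,x,y,w,h,k=12):
    r=cv2.matchTemplate(np.ascontiguousarray(B[y-k:y+h+k,x-k:x+w+k]),np.ascontiguousarray(A[y:y+h,x:x+w]),cv2.TM_CCOEFF_NORMED);_,v,_,l=cv2.minMaxLoc(r);return l[0]-k,l[1]-k,round(v,2)
print("pail",m(b,a,405,340,60,40),m(b,a,420,320,50,40))
o=cv2.imread("pics/side0.png")[:,:,::-1]
print("glass",m(o,a,298,318,38,50),"jug",m(o,a,330,198,44,52),"tamper",m(o,a,288,196,28,38),"brush",m(o,a,365,228,58,85))
E
```

```text
[ 0.57354781 -0.36898643  0.38770627] [ 0.39944496 -1.01288042 -0.60277957]
pail region diff 0.10303030303030303 prong/bail 0.312
pail (0, 0, 0.95) (-1, 0, 0.96)
glass (0, 0, 0.96) jug (0, 0, 0.93) tamper (0, 0, 0.9) brush (0, 0, 0.98)
```

>>> move_arm(
  targets=[
    [[50,0,0,0,0],[50,0,0,0,0],[50,0,0,0,0],[50,0,0,0,0],[50,0,0,0,0]],
  ],
)

```text
time: 53.73
tool_pos: [0.5726, -0.3683, 0.3812]
tool_rot: [-0.001, 0.765, 0.644, -0.0]
contact_force: [-0.1, -0.6, -0.1]
gripper_width: 0.502
grasp_force: 0.0
```

```bash
python3 - <<'E'
from h import *
a=snap("side","s16.png")[1].astype(int);b=cv2.imread("pics/s15.png")[:,:,::-1]
print("moving px",(abs(a-b).max(2)[280:430,380:540]>40).sum())
print(job.job_done())
E
```

```text
moving px 27
the job is handed in; nothing more can be done
None
```

I scrubbed the pail with three full strokes, stood the brush back in its pot, packed the canister, jar and tin upright (no tub was present), hung the pail by its bail on the double hook and handed the job in at about 54 s; the last camera check showed the pail still and the glass, tamper and jug unmoved, though the pail slid about 10 mm along the bench while I raised the bail and the verdict was not shown.

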